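# Give the storage canisters back their own lids

## Task

The three canisters (round, square and oblong) have each been covered with the wrong lid, so the lids only lie loose on top. Change the lids over so that each canister is closed with the lid of its own shape, level and fully home; there is clear bench at the left of the row to set a lid down while its own canister is still covered. Leave the canisters standing about where they are, do not disturb the powder pot, the scoop or the dropper bottle, and mind the cooker hood overhead.

Things in the scene. Friction and masses are not known exactly. Their poses are not given: they have to be found in the camera images.
- round_canister: Round white glazed canister, open at the top, 110 mm outside diameter, 80 mm tall, 4 mm wall (mouth 102 mm across), standing loose on the bench, about 0.75 kg. Origin: centre of its underside; z up, so the rim is at z = 80 mm.
- square_canister: Square white glazed canister with rounded corners, open at the top, 92 x 92 mm outside, 72 mm tall, 4 mm wall (mouth 84 x 84 mm), standing loose, about 0.7 kg. Origin: centre of its underside; x and y along its sides, rim at z = 72 mm. Any quarter turn is the same.
- oblong_canister: Oblong white glazed canister with rounded corners, open at the top, 138 mm long (along its x) and 62 mm wide (along its y) outside, 64 mm tall, 4 mm wall (mouth 130 x 54 mm), standing loose, about 0.7 kg. Origin: centre of its underside; rim at z = 64 mm. A half turn is the same.
- round_lid: Round wooden lid, 0.12 kg. Plug below 96 mm across, 12 mm deep; flange 113 mm across, 10 mm thick; on its middle an upright bar pull 50 mm long (lid's x), 16 mm wide (lid's y), 26 mm high, to pinch across its width. Origin: centre of the plug's underside, z up: flange top at 22 mm, pull top at 48 mm. Home in its canister: origin 68 mm above the canister's. Starts on a wrong canister's rim.
- square_lid: Square wooden lid, 0.11 kg. Plug 78 x 78 mm (72 x 72 at its tapered foot), 12 mm deep; flange 95 x 95 x 10 mm; on its middle a bar pull 50 mm long (lid's x), 16 mm wide (lid's y), 26 mm high. Origin: centre of the plug's underside, z up: flange top at 22 mm, pull top at 48 mm. Home in its canister: origin 60 mm above the canister's. Starts on a wrong canister's rim.
- oblong_lid: Oblong wooden lid, 0.11 kg. Plug 124 x 48 mm (118 x 42 at its tapered foot), 12 mm deep; flange 141 x 65 x 10 mm, long along the lid's x; on its middle a bar pull 50 mm long (lid's x), 16 mm wide (lid's y), 26 mm high. Origin: centre of the plug's underside, z up: flange top at 22 mm, pull top at 48 mm. Home in its canister: origin 52 mm above the canister's. Starts on a wrong canister's rim.
- powder_pot: Bystander: small round screw pot, 73 mm across, 65 mm tall, with a white lid, behind the canisters. Origin: centre of its underside.
- scoop: Bystander: small peach plastic scoop, 42 x 79 x 26 mm, lying behind the canisters. Origin: middle of its length, at the underside.
- dropper_bottle: Bystander: small amber dropper bottle with a black top, 31 mm across, 98 mm tall, behind the canisters. Origin: centre of its underside.
Things that resemble listed ones, but are neither listed nor needed, are in the scene too. Leave any pink or turquoise look-alike of the round_lid alone.

How it is judged (in metres and radians):
At the end, for the whole second after the job is handed in: Each lid sits level and fully home in the canister of its own shape (flange within 3 mm of the rim, centred within 8 mm, tilt under about 3 degrees), the canisters stand upright on the bench, and everything is at rest (horizontal distance between round_lid and round_canister below 0.008 m and z of round_lid in the frame of round_canister between 0.064 and 0.071 m and horizontal distance between square_lid and square_canister below 0.008 m and z of square_lid in the frame of square_canister between 0.056 and 0.063 m and horizontal distance between oblong_lid and oblong_canister below 0.008 m and z of oblong_lid in the frame of oblong_canister between 0.048 and 0.055 m and angle between each of round_lid, square_lid, oblong_lid, round_canister, square_canister, oblong_canister's own z axis and vertical below 0.05 rad and height (world z) of each of round_canister, square_canister, oblong_canister below 0.01 m and linear speed of each of round_lid, square_lid, oblong_lid, round_canister, square_canister, oblong_canister below 0.02 m/s); the robot touches nothing.
It fails at once if a canister is moved more than 60 mm (distance of any of round_canister, square_canister, oblong_canister from where it was at the start of the episode above 0.06 m).
It fails at once if a canister is tipped by more than 20 degrees (angle between any of round_canister, square_canister, oblong_canister's own z axis and vertical above 0.35 rad).
It fails at once if the powder pot, the scoop or the dropper bottle is moved more than 30 mm or knocked over (distance of any of powder_pot, scoop, dropper_bottle from where it was at the start of the episode above 0.03 m or angle between any of powder_pot, dropper_bottle's own z axis and vertical above 0.5 rad).
It also fails if it takes over 106 s, if anything falls off the work surface, if the arm or the gripper's body presses on something with over 40 N, if the wrist force passes 120 N, or if a joint passes its speed limit or range.

## Robot

A 6-joint arm with a two-finger parallel gripper is mounted at the origin on a cart in front of the work surface, level with it; the furniture and walls round the work are solid. World frame = base frame: x ahead of the robot, y to its left, z up, the work surface at z = 0. Lengths are in mm, angles in rad, forces in N, time in s.
With the tool pointing down it reaches from about 300 to 775 mm from the base axis. Payload 14.6 kg.
Tool frame: the origin (TCP) lies at the very end of the fingers, on their centre line; the grasp point (between the pads) lies 19 mm behind it; z points along the fingers, x is the direction in which the jaws open and shut, and the axes are right-handed (so a half turn about z gives the same grasp; the last joint's range is limited). The gripper opens to 94 mm and grips with 3 to 60 N. Pads are 16 mm wide; open, the fingers measure 119 mm over their backs; the gripper's body (75 mm by 177 mm) begins 78 mm behind the grasp point.
Start: joints at [1.062, 0.3, 1.521, -0, 1.321, -0.067], TCP at [235.158, 497.182, 205.446] pointing down, gripper open.
Joint ranges: [-3.03, 3.03], [-0.79, 2.21], [0.23, 2.52], [-1.04, 4.18], [0, 3.07], [-2.55, 2.55]. Speed limits (rad/s): [2.22, 2.22, 2.57, 3.14, 3.14, 3.14].

## Interface

Orientations are given as a rotation vector (axis times angle).
In Python, from plant import robot, vision gives the robot as it stands. The module is installed in compiled form; this text tells all that it offers.
- The arm moves only by the tool servo_tool, never from a script. Its argument "increments" is a list of rows, each a list of 2 entries, a list of its own where there are three numbers: the shift along the tool's x, y, z normalised to -1 to 1, where 1 is 0.04 m, then the turn, a rotation vector about the tool's x, y, z normalised to -1 to 1, where 1 is 4 degrees. A call has 1 to 20 rows; each row shifts and turns the pose as measured when the row begins, along the tool's axes as they then stand; what a row does not reach is not made up. A row lasts 1/12 s, in which the tool goes at most 41.7 mm and 7.16 degrees, less where a joint would pass 70% of its speed; a pose out of reach is approached as far as the arm can. A call with a number of a shift or a turn outside -1 to 1 is refused whole. A call with a gripper value outside its range is refused whole. "grip" is the closure, from -1 (fully open) to 1 (shut), set as the call begins (left out, the last holds). The fingers move at their own pace and stop on an object; "force" is the grip in N (left out, the last holds). Time passes only in rows, so rows that do not move let the fingers close. It gives the time, the measured TCP pose, the force and the opening at its end, in the units of the state.
- robot.get_state(): the state, without advancing time (a new reading comes with each control period).
- vision.capture(name): name is "scene" or "top" or "wrist"; returns a dict with "image" (420x560x3 uint8, red, green, blue), "fx", "fy", "cx", "cy" (pixels), "k1" (the pictures are not rectified: a ray, as slopes to the right and down, at radius r is drawn at 1 + k1 r^2 times it, then the intrinsics apply), "origin" and "rotation" of the camera in the world. Camera axes: x right, y up, looking along -z (the intrinsics and any distortion apply to the point x, -y, -z); pixel columns grow to the right and rows downward; lengths in mm; the calibration is good to about 2 mm. A picture is of the moment at which its call begins. There is no depth.
- robot.finish_job(): hands the job in, once; it reports no verdict.
The state is a dict: "clock": time; "q": joint angles; "qvel": joint speeds; "joint_efforts": joint torques, N m; "ee_pos": TCP position; "orientation": TCP orientation; "force": force on the tool from outside, world axes, zero at the start; "torque": the same for the moment, N m; "gripper_width": finger opening in mm.
Only numpy, scipy, OpenCV 4.12 (cv2) and the standard library are available. Lean on these libraries where they do the work, as an engineer would, in place of code of your own. Each camera call takes 0.05 s, during which the arm holds its last target.

## Working session

There is one attempt and no reset: what is moved stays moved. The work goes in short steps, Python scripts to look and compute and a tool call to move; the robot and the scene stay as the last step left them, time stands still between calls to the robot, and variables do not carry over. Pictures are saved under pics/ and viewed, and the job is handed in when it is done.

Besides the shell and the picture viewer there is one more tool, called after ">>>" as name([rows], argument=value, ...), one row to a line, values as JSON. servo_tool: Moves the arm, as the interface text tells. Its arguments: {"type":"object","properties":{"increments":{"type":"array","items":{"type":"array"}},"grip":{"type":"number"},"force":{"type":"number"}},"required":["increments"]}

```bash
mkdir -p pics; ls; python3 - <<'E'
from plant import robot, vision
import cv2
s=robot.get_state(); print(s)
for n in ["scene","top","wrist"]:
    c=vision.capture(n)
    cv2.imwrite(f"pics/{n}0.png",cv2.cvtColor(c["image"],cv2.COLOR_RGB2BGR))
    print(n,{k:v for k,v in c.items() if k!="image"})
E
```

```text
pics
{'clock': 0.0, 'q': array([ 1.06241056e+00,  3.00463849e-01,  1.52160981e+00,  8.30390783e-06,
        1.32070139e+00, -6.65719715e-02]), 'qvel': array([-0.00116618,  0.00156346, -0.00057339,  0.00088935,  0.00178281,
       -0.00129309]), 'joint_efforts': array([ 7.03038677e-04, -5.31798756e+01, -3.52745354e+01,  7.10150390e-02,
        2.43337720e-02, -1.88106715e-04]), 'ee_pos': array([235.0212961 , 496.95287843, 204.87815945]), 'orientation': array([ 2.65373896e+00,  1.68040703e+00, -1.63752535e-03]), 'force': array([ 0.0252488 , -0.28119313, -0.55785121]), 'torque': array([-0.01226035, -0.04962479, -0.03225716]), 'gripper_width': 93.67570889718033}
scene {'fx': 415.45316054881766, 'fy': 415.45316054881766, 'cx': 280.2544987554806, 'cy': 212.10296901536984, 'k1': -0.06079168194282711, 'origin': array([ -68.71754089, -844.09505243, 1122.81675277]), 'rotation': array([ 0.70483606, -0.19810463, -0.5441798 ])}
top {'fx': 406.12447601582454, 'fy': 406.12447601582454, 'cx': 281.7079140708095, 'cy': 210.2523901235707, 'k1': -0.03662225627449623, 'origin': array([ 207.92394715,  -65.60564906, 1277.23799619]), 'rotation': array([ 0.14098475, -0.13184453, -1.58694003])}
wrist {'fx': 362.6346121585863, 'fy': 362.6346121585863, 'cx': 271.5397992800808, 'cy': 213.99942005202908, 'k1': -0.09346480534833994, 'origin': array([158.56750105, 533.31508643, 383.59757259]), 'rotation': array([-0.26170704, -0.16531827,  1.12050479])}
```

View pics/scene0.png

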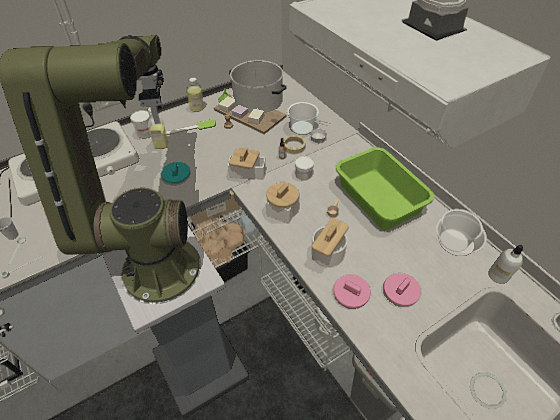

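View pics/top0.png

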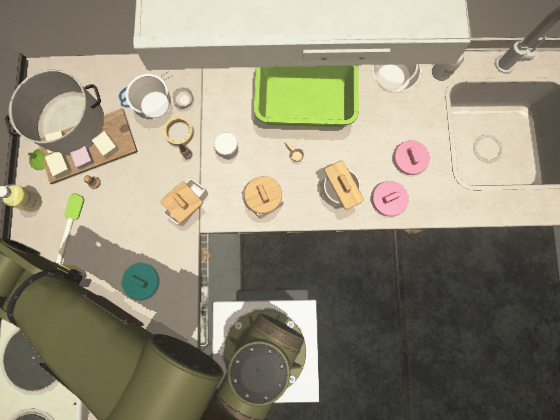

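View pics/wrist0.png

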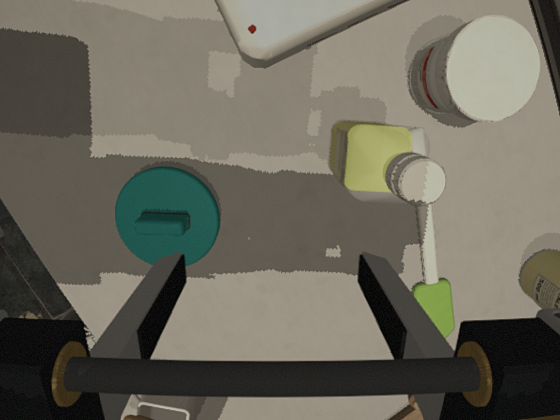

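```bash
cat > h.py <<'E'
import numpy as np, cv2
from scipy.spatial.transform import Rotation as R
def ray(c,u,v):
    K=np.array([[c["fx"],0,c["cx"]],[0,c["fy"],c["cy"]],[0,0,1.]])
    p=cv2.undistortPoints(np.array([[[u,v]]],float),K,np.array([c["k1"],0,0,0.]),None,None)[0,0] if False else None
    xd=(u-c["cx"])/c["fx"]; yd=(v-c["cy"])/c["fy"]
    x,y=xd,yd
    for _ in range(30):
        k=1+c["k1"]*(x*x+y*y); x,y=xd/k,yd/k
    return R.from_rotvec(c["rotation"]).apply([x,-y,-1])
def onz(c,u,v,z):
    d=ray(c,u,v); o=c["origin"]; t=(z-o[2])/d[2]; return o+t*d
def proj(c,P):
    p=R.from_rotvec(c["rotation"]).inv().apply(np.atleast_2d(P)-c["origin"])
    x=p[:,0]/-p[:,2]; y=-p[:,1]/-p[:,2]; k=1+c["k1"]*(x*x+y*y)
    return np.c_[c["fx"]*x*k+c["cx"], c["fy"]*y*k+c["cy"]]
def crop(c,x0,y0,w,h,s,name):
    im=cv2.cvtColor(c["image"],cv2.COLOR_RGB2BGR)[y0:y0+h,x0:x0+w]
    im=cv2.resize(im,None,fx=s,fy=s,interpolation=cv2.INTER_CUBIC)
    for i in range(0,w,10):
        cv2.putText(im,str(x0+i),(i*s,8),0,0.3,(0,0,255),1); cv2.line(im,(i*s,0),(i*s,im.shape[0]),(0,0,255) if i%50==0 else (200,200,200),1) if i%20==0 else None
    for j in range(0,h,10):
        cv2.putText(im,str(y0+j),(0,j*s+4),0,0.3,(0,0,255),1)
        if j%20==0: cv2.line(im,(0,j*s),(im.shape[1],j*s),(200,200,200),1)
    cv2.imwrite(f"pics/{name}.png",im)
E
python3 - <<'E'
from h import *
from plant import robot, vision
c=vision.capture("top")
crop(c,150,140,130,90,6,"t1a"); crop(c,270,140,110,90,7,"t1b")
c=vision.capture("scene")
crop(c,220,135,150,130,5,"s1")
for n in ["top"]:
  c=vision.capture(n)
  for uv in [(182,202),(263,194),(342,184)]: print(onz(c,*uv,110))
  for uv in [(201,235),(540,232)]: print(onz(c,*uv,0))
E
```

```text
[443.07790135 231.77444757 110.        ]
[461.90412018  -6.83152583 110.        ]
[ 487.10284869 -240.28384781  110.        ]
[357.31564668 196.87318286   0.        ]
[ 343.47072707 -884.47046631    0.        ]
```

View pics/t1a.png

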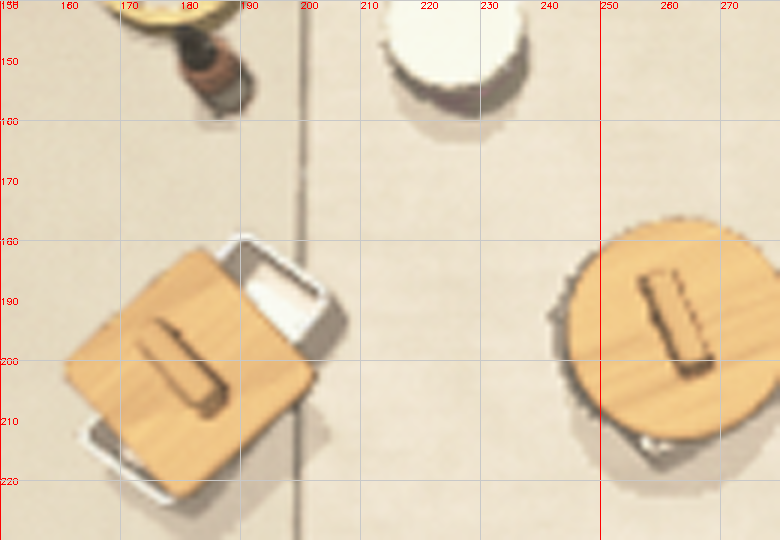

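View pics/t1b.png

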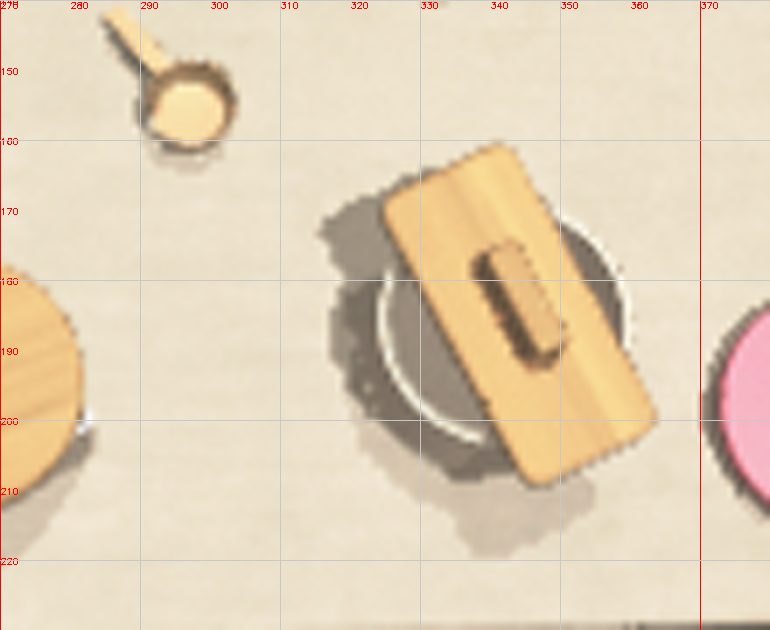

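View pics/s1.png

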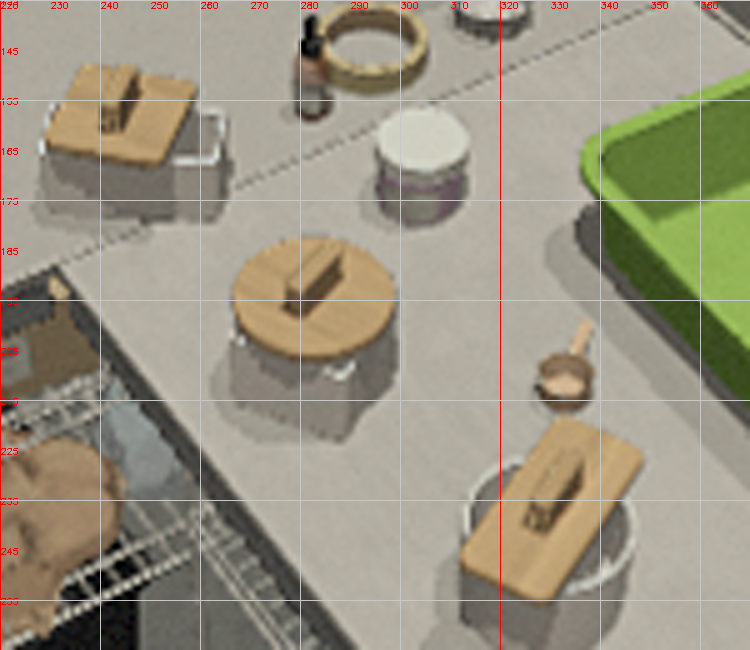

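```bash
python3 - <<'E'
from h import *
from plant import robot, vision
c=vision.capture("top"); s=vision.capture("scene")
def rect(c,pts,z):
    P=np.array([onz(c,u,v,z)[:2] for u,v in pts]); 
    print(P.mean(0).round(1),"edges",[(np.linalg.norm(P[i]-P[i-1]).round(0),np.degrees(np.arctan2(*(P[i]-P[i-1])[::-1])).round(1)) for i in range(len(P))])
print("sq lid"); rect(c,[(160.5,201.5),(182.5,181),(202.5,202.5),(180,223)],86)
print("ob lid"); rect(c,[(324.5,169),(341,160),(364,200),(347,210)],102)
print("rd lid",onz(c,263,194.5,94))
print("rd can",onz(c,342.3,185.5,80))
print("ob can");rect(c,[(190,179),(204.5,189),(179,224),(164,212)],64)
print("scene")
print("rd lid",onz(s,282.5,194.5,94))
rect(s,[(228,162.5),(239,148),(259.5,152),(252,167.5)],86)
rect(s,[(312,247),(333,218),(349,226.5),(328.5,255)],102)
print("pull ends z: rd lid pull"); 
print([onz(c,u,v,120)[:2] for u,v in [(257,186),(262,185),(265,202),(269,200)]])
print("hood edge",[onz(c,135,65,z) for z in (500,600,700)])
E
```

```text
sq lid
[448.3 239.8] edges [(np.float64(90.0), np.float64(42.3)), (np.float64(90.0), np.float64(-46.5)), (np.float64(92.0), np.float64(-137.6)), (np.float64(90.0), np.float64(132.4))]
ob lid
[ 487.2 -247.5] edges [(np.float64(140.0), np.float64(26.0)), (np.float64(57.0), np.float64(-62.0)), (np.float64(139.0), np.float64(-153.3)), (np.float64(59.0), np.float64(119.2))]
rd lid [463.86241242  -6.00794246  94.        ]
rd can [ 489.60305316 -245.46627002   80.        ]
ob can
[455.7 236.1] edges [(np.float64(128.0), np.float64(-37.4)), (np.float64(56.0), np.float64(-125.7)), (np.float64(131.0), np.float64(144.5)), (np.float64(60.0), np.float64(51.1))]
scene
rd lid [461.86088064 -11.14245737  94.        ]
[450.9 236.5] edges [(np.float64(95.0), np.float64(130.2)), (np.float64(91.0), np.float64(34.4)), (np.float64(84.0), np.float64(-49.5)), (np.float64(91.0), np.float64(-138.3))]
[ 487.3 -250.8] edges [(np.float64(57.0), np.float64(115.4)), (np.float64(137.0), np.float64(25.1)), (np.float64(60.0), np.float64(-69.3)), (np.float64(133.0), np.float64(-156.2))]
pull ends z: rd lid pull
[array([484.03818255,   9.94298377]), array([486.72096258,  -4.72375381]), array([435.84780165, -12.86495535]), array([441.52147573, -24.56879883])]
hood edge [array([660.15613929, 239.49486789, 500.        ]), array([601.97161996, 200.24041578, 600.        ]), array([543.78710063, 160.98596368, 700.        ])]
```

>>> servo_tool([
  [[0,0,0],[0,0,1]],
  [[0,0,0],[0,0,1]],
  [[0,0,0],[0,0,1]],
  [[0,0,0],[0,0,1]],
  [[0,0,0],[0,0,1]],
  [[0,0,0],[0,0,1]],
  [[0,0,0],[0,0,1]],
  [[0,0,0],[0,0,1]],
  [[0,0,0],[0,0,1]],
  [[0,0,0],[0,0,1]],
  [[0,0,0],[0,0,1]],
  [[0,0,0],[0,0,1]],
  [[0,0,0],[0,0,1]],
  [[0,0,0],[0,0,1]],
  [[0,0,0],[0,0,1]],
  [[0,0,0],[0,0,1]],
  [[0,0,0],[0,0,1]],
  [[0,0,0],[0,0,1]],
  [[0,0,0],[0,0,1]],
  [[0,0,0],[0,0,1]],
], grip=-1)

```text
clock: 2.07
ee_pos: [235.0, 496.8, 204.9]
orientation: [3.097, -0.522, -0.001]
force: [0.9, -0.1, -0.3]
gripper_width: 93.9
```

```bash
cat >> h.py <<'E'
def goto(s,x,y,z,yaw):
    """print increments in tool axes from state s"""
    Rm=R.from_rotvec(s["orientation"]); M=Rm.as_matrix()
    cur=np.degrees(np.arctan2(M[1,0],M[0,0]))
    d=(yaw-cur+180)%360-180
    T=R.from_euler('z',yaw,degrees=True)*R.from_euler('x',180,degrees=True)
    w=np.degrees((Rm.inv()*T).as_rotvec())
    v=np.array([x,y,z])-s["ee_pos"]
    print("clk %.2f pos"%s["clock"],s["ee_pos"].round(1),"yaw %.1f tilt %.2f"%(cur,np.degrees(np.arccos(-M[2,2]))),"q6 %.2f"%s["q"][5],"F",s["force"].round(1),"w %.1f"%s["gripper_width"])
    print(" turn units(4deg):",(w/4).round(2)," yaw diff",round(d,1))
    print(" shift units now-axes:",(Rm.inv().apply(v)/40).round(3)," after turn:",(T.inv().apply(v)/40).round(3))
E
python3 - <<'E'
from h import *
from plant import robot,vision
goto(robot.get_state(),449,238,200,-47.4)
c=vision.capture("top"); print(onz(c,125,225,0),onz(c,130,215,0))
E
```

```text
clk 2.07 pos [235.  496.8 204.9] yaw -19.1 tilt 0.07 q6 1.40 F [ 0.9 -0.1 -0.3] w 93.9
 turn units(4deg): [ 0.02 -0.    7.06]  yaw diff -28.3
 shift units now-axes: [7.177 4.358 0.126]  after turn: [8.385 0.441 0.122]
[394.21619983 441.86447851   0.        ] [426.33445356 427.09019046   0.        ]
```

>>> servo_tool([
  [[0,0,0],[0,0,1]],
  [[0,0,0],[0,0,1]],
  [[0,0,0],[0,0,1]],
  [[0,0,0],[0,0,1]],
  [[0,0,0],[0,0,1]],
  [[0,0,0],[0,0,1]],
  [[0,0,0],[0,0,1]],
  [[0.84,0.04,0],[0,0,0]],
  [[0.84,0.04,0],[0,0,0]],
  [[0.84,0.04,0],[0,0,0]],
  [[0.84,0.04,0],[0,0,0]],
  [[0.84,0.04,0],[0,0,0]],
  [[0.84,0.04,0],[0,0,0]],
  [[0.84,0.04,0],[0,0,0]],
  [[0.84,0.04,0],[0,0,0]],
  [[0.84,0.04,0],[0,0,0]],
  [[0.84,0.04,0],[0,0,0]],
  [[0,0,0],[0,0,0]],
  [[0,0,0],[0,0,0]],
])

```text
clock: 3.7
ee_pos: [457.5, 225.4, 204.8]
orientation: [2.884, -1.245, 0.001]
force: [-0.0, 0.9, -0.0]
gripper_width: 94.1
```

```bash
python3 - <<'E'
from h import *
from plant import robot,vision
goto(robot.get_state(),449,238,200,-47.4)
c=vision.capture("wrist"); cv2.imwrite("pics/w1.png",cv2.cvtColor(c["image"],cv2.COLOR_RGB2BGR))
E
```

```text
clk 3.70 pos [457.5 225.4 204.8] yaw -46.7 tilt 0.05 q6 1.20 F [-0.   0.9 -0. ] w 94.1
 turn units(4deg): [ 0.   -0.01  0.17]  yaw diff -0.7
 shift units now-axes: [-0.375 -0.06   0.12 ]  after turn: [-0.376 -0.056  0.121]
```

View pics/w1.png

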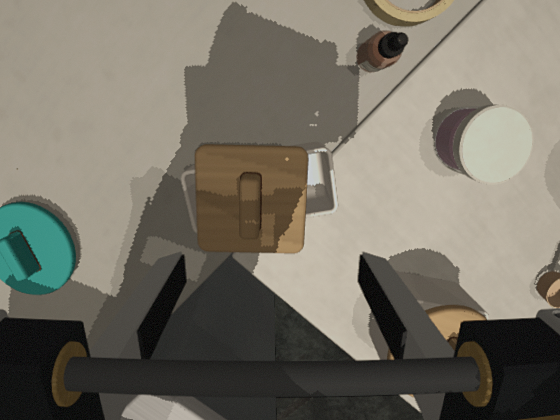

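```bash
python3 - <<'E'
from h import *
from plant import robot,vision
c=vision.capture("wrist")
crop(c,175,130,180,140,4,"w1c")
print(proj(c,[robot.get_state()["ee_pos"]]))
E
```

```text
[[269.86028474 268.47217386]]
```

View pics/w1c.png

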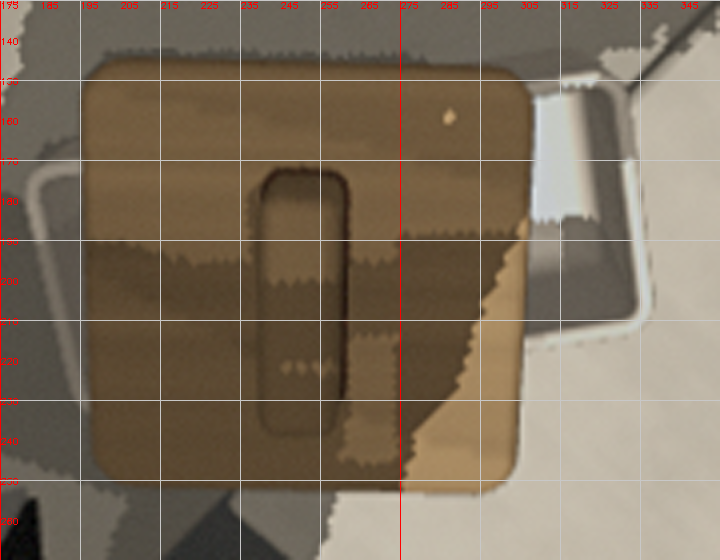

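```bash
cat >> h.py <<'E'
def rect(c,lines,z):
    """lines: dict side-> two pixel pts per side; 4 sides in order"""
    L=[]
    for a,b in lines:
        p,q=onz(c,*a,z)[:2],onz(c,*b,z)[:2]; L.append((p,q-p))
    C=[]
    for i in range(4):
        (p,d),(r,e)=L[i-1],L[i]
        t=np.linalg.solve(np.c_[d,-e],r-p); C.append(p+t[0]*d)
    C=np.array(C); print("  ctr",C.mean(0).round(1),"len/ang",[(round(float(np.linalg.norm(C[i]-C[i-1])),1),round(float(np.degrees(np.arctan2(*(C[i]-C[i-1])[::-1]))),1)) for i in range(4)])
E
python3 - <<'E'
from h import *
from plant import robot,vision
c=vision.capture("wrist")
rect(c,[((196,160),(198,245)),((200,252),(295,253.5)),((308.5,160),(304.5,245)),((200,145),(300,147))],86)
rect(c,[((240,180),(239.5,230)),((243,239.5),(255,239.5)),((261,180),(260,230)),((243,172),(258,172))],112)
goto(robot.get_state(),449,238,111,-47.4)
E
```

```text
ctr [449.7 242.7] len/ang [(92.5, 132.1), (94.2, -138.7), (94.1, -47.6), (93.6, 42.3)]
  ctr [451.9 244.6] len/ang [(16.0, 133.3), (54.5, -138.6), (16.3, -46.6), (54.5, 41.8)]
clk 3.85 pos [456.5 226.9 204.9] yaw -46.6 tilt 0.04 q6 1.20 F [ 0.8 -0.2  0. ] w 93.8
 turn units(4deg): [ 0.   -0.01  0.2 ]  yaw diff -0.8
 shift units now-axes: [-0.332 -0.054  2.347]  after turn: [-0.331 -0.048  2.347]
```

>>> servo_tool([
  [[-0.2,-0.06,0],[0,0,0.3]],
  [[-0.2,-0.06,0],[0,0,0]],
  [[0,0,0.5],[0,0,0]],
  [[0,0,0.5],[0,0,0]],
  [[0,0,0.5],[0,0,0]],
  [[0,0,0.4],[0,0,0]],
  [[0,0,0],[0,0,0]],
  [[0,0,0],[0,0,0]],
])

```text
clock: 4.52
ee_pos: [444.0, 251.5, 128.0]
orientation: [-2.881, 1.246, -0.004]
force: [1.0, -0.2, 0.2]
gripper_width: 94.1
```

```bash
python3 - <<'E'
from h import *
from plant import robot,vision
goto(robot.get_state(),449.7,242,90,-47.9)
E
```

```text
clk 4.52 pos [444.  251.5 128. ] yaw -46.8 tilt 0.21 q6 1.26 F [ 1.  -0.2  0.2] w 94.1
 turn units(4deg): [-0.05 -0.02  0.28]  yaw diff -1.1
 shift units now-axes: [0.269 0.062 0.95 ]  after turn: [0.271 0.054 0.95 ]
```

>>> servo_tool([
  [[0.2,0.05,0],[0,0,0.25]],
  [[0,0,0],[0,0,0]],
  [[0,0,0],[0,0,0]],
])

```text
clock: 4.77
ee_pos: [448.5, 245.2, 130.5]
orientation: [-2.869, 1.269, -0.006]
force: [-0.5, -0.2, -1.0]
gripper_width: 94.0
```

```bash
python3 - <<'E'
from h import *
from plant import robot,vision
goto(robot.get_state(),449.7,242,90,-47.9)
E
```

```text
clk 4.77 pos [448.5 245.2 130.5] yaw -47.7 tilt 0.36 q6 1.26 F [-0.5 -0.2 -1. ] w 94.0
 turn units(4deg): [-0.09 -0.03  0.05]  yaw diff -0.2
 shift units now-axes: [0.078 0.037 1.011]  after turn: [0.079 0.031 1.011]
```

>>> servo_tool([
  [[0.08,0.03,0.35],[-0.05,0,0]],
  [[0,0,0.35],[0,0,0]],
  [[0,0,0.25],[0,0,0]],
  [[0,0,0],[0,0,0]],
  [[0,0,0],[0,0,0]],
])

```text
clock: 5.18
ee_pos: [452.3, 242.5, 95.4]
orientation: [-2.866, 1.269, -0.012]
force: [0.8, -0.2, -0.0]
gripper_width: 93.7
```

```bash
python3 - <<'E'
from h import *
from plant import robot,vision
goto(robot.get_state(),449.7,242,90,-47.9)
c=vision.capture("wrist"); cv2.imwrite("pics/w2.png",cv2.cvtColor(c["image"],cv2.COLOR_RGB2BGR))
E
```

```text
clk 5.18 pos [452.3 242.5  95.4] yaw -47.8 tilt 0.59 q6 1.26 F [ 0.8 -0.2 -0. ] w 93.7
 turn units(4deg): [-0.14 -0.06  0.03]  yaw diff -0.1
 shift units now-axes: [-0.035  0.057  0.134]  after turn: [-0.035  0.056  0.134]
```

View pics/w2.png

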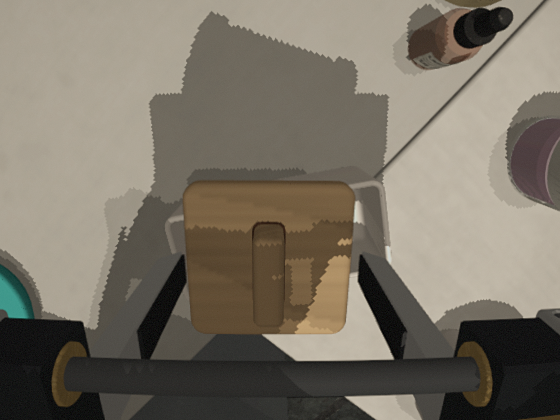

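>>> servo_tool([
  [[0,0.05,0.12],[-0.15,-0.06,0]],
  [[0,0,0],[0,0,0]],
])

```text
clock: 5.4
ee_pos: [451.1, 241.3, 91.5]
orientation: [2.872, -1.272, -0.0]
force: [0.1, 0.2, -0.7]
gripper_width: 94.2
```

>>> servo_tool([
  [[0,0,0],[0,0,0]],
  [[0,0,0],[0,0,0]],
  [[0,0,0],[0,0,0]],
  [[0,0,0],[0,0,0]],
  [[0,0,0],[0,0,0]],
  [[0,0,0],[0,0,0]],
  [[0,0,0],[0,0,0]],
  [[0,0,0],[0,0,0]],
], grip=1, force=25)

```text
clock: 6.07
ee_pos: [451.6, 241.6, 92.7]
orientation: [-2.872, 1.271, -0.002]
force: [0.4, -0.0, 0.2]
gripper_width: 43.9
```

```bash
python3 - <<'E'
from h import *
from plant import robot,vision
goto(robot.get_state(),449.7,242,90,-47.9)
c=vision.capture("wrist"); cv2.imwrite("pics/w3.png",cv2.cvtColor(c["image"],cv2.COLOR_RGB2BGR))
E
```

```text
clk 6.07 pos [451.6 241.6  92.7] yaw -47.7 tilt 0.08 q6 1.25 F [ 0.4 -0.   0.2] w 43.9
 turn units(4deg): [-0.02 -0.01  0.04]  yaw diff -0.2
 shift units now-axes: [-0.04   0.029  0.067]  after turn: [-0.04   0.029  0.067]
```

View pics/w3.png

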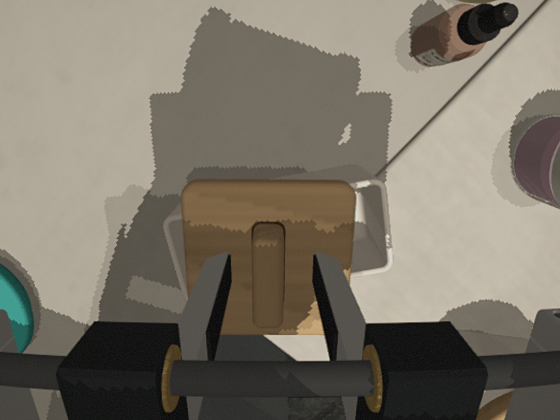

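```bash
python3 - <<'E'
from h import *
from plant import robot,vision
s=robot.get_state()
c=vision.capture("wrist"); crop(c,225,210,100,130,5,"w3c")
p=s["ee_pos"].copy(); print(proj(c,[p,p+[0,0,19]]))
E
```

```text
[[271.51690903 268.65742814]
 [271.53790511 285.29762104]]
```

View pics/w3c.png

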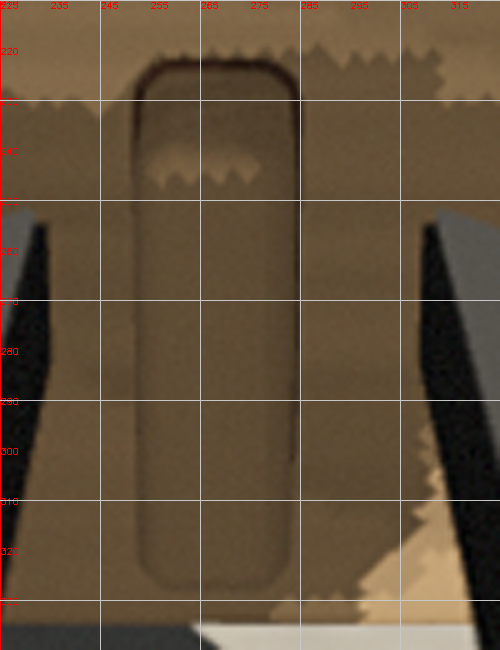

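>>> servo_tool([
  [[0,0,0.05],[0,0,0]],
  [[0,0,0],[0,0,0]],
  [[0,0,0],[0,0,0]],
  [[0,0,0],[0,0,0]],
  [[0,0,0],[0,0,0]],
  [[0,0,0],[0,0,0]],
  [[0,0,0],[0,0,0]],
])

```text
clock: 6.75
ee_pos: [451.6, 241.7, 90.5]
orientation: [-2.872, 1.271, -0.001]
force: [0.3, 0.1, 0.6]
gripper_width: 15.6
```

>>> servo_tool([
  [[0,0,-0.3],[0,0,0]],
  [[0,0,-0.5],[0,0,0]],
  [[0,0,-0.5],[0,0,0]],
  [[0,0,0],[0,0,0]],
])

```text
clock: 7.08
ee_pos: [450.6, 241.1, 142.6]
orientation: [2.871, -1.271, -0.003]
force: [1.0, 0.2, -0.7]
gripper_width: 15.9
```

```bash
python3 - <<'E'
from h import *
from plant import robot,vision
goto(robot.get_state(),400,430,150,-47.9)
c=vision.capture("wrist"); cv2.imwrite("pics/w4.png",cv2.cvtColor(c["image"],cv2.COLOR_RGB2BGR))
E
```

```text
clk 7.08 pos [450.6 241.1 142.6] yaw -47.8 tilt 0.16 q6 1.25 F [ 1.   0.2 -0.7] w 15.9
 turn units(4deg): [0.04 0.01 0.04]  yaw diff -0.1
 shift units now-axes: [-4.346 -2.238 -0.187]  after turn: [-4.352 -2.227 -0.184]
```

View pics/w4.png

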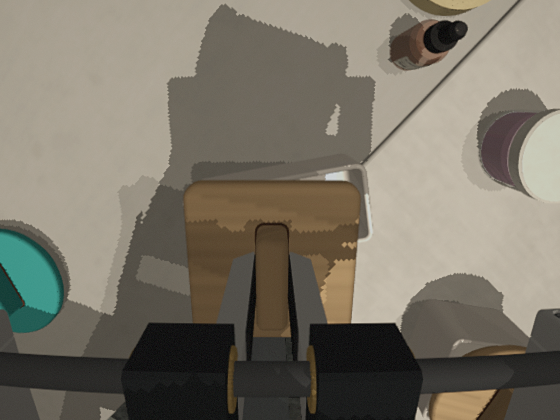

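>>> servo_tool([
  [[-0.5,-0.26,0],[0,0,0]],
  [[-0.7,-0.36,0],[0,0,0]],
  [[-0.7,-0.36,0],[0,0,0]],
  [[-0.7,-0.36,0],[0,0,0]],
  [[-0.7,-0.36,0],[0,0,0]],
  [[-0.6,-0.3,0],[0,0,0]],
  [[-0.3,-0.15,0],[0,0,0]],
  [[0,0,0],[0,0,0]],
  [[0,0,0.4],[0,0,0]],
  [[0,0,0.6],[0,0,0]],
  [[0,0,0.6],[0,0,0]],
  [[0,0,0.4],[0,0,0]],
  [[0,0,0],[0,0,0]],
  [[0,0,0],[0,0,0]],
])

```text
clock: 8.3
ee_pos: [395.6, 421.6, 41.8]
orientation: [2.853, -1.27, -0.013]
force: [0.1, 0.8, -0.5]
gripper_width: 15.5
```

```bash
python3 - <<'E'
from h import *
from plant import robot,vision
goto(robot.get_state(),400,430,27,-47.9)
c=vision.capture("wrist"); cv2.imwrite("pics/w5.png",cv2.cvtColor(c["image"],cv2.COLOR_RGB2BGR))
E
```

```text
clk 8.30 pos [395.6 421.6  41.8] yaw -48.0 tilt 1.16 q6 1.59 F [ 0.1  0.8 -0.5] w 15.5
 turn units(4deg): [ 0.29  0.01 -0.03]  yaw diff 0.1
 shift units now-axes: [-0.083 -0.229  0.365]  after turn: [-0.082 -0.222  0.37 ]
```

View pics/w5.png

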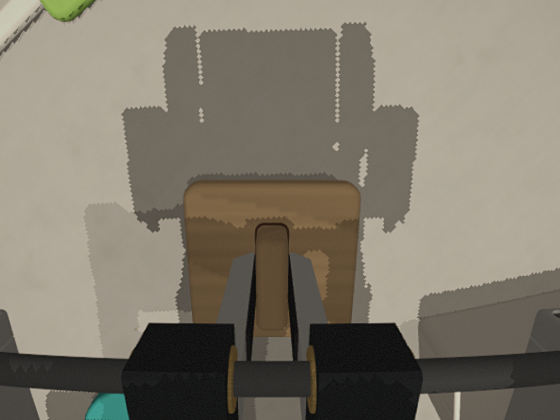

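>>> servo_tool([
  [[0,0,0.15],[0.28,0,0]],
  [[0,0,0.1],[0,0,0]],
  [[0,0,0.06],[0,0,0]],
  [[0,0,0.03],[0,0,0]],
  [[0,0,0],[0,0,0]],
])

```text
clock: 8.77
ee_pos: [397.9, 421.5, 32.1]
orientation: [-2.865, 1.278, -0.002]
force: [-0.4, 0.1, -1.3]
gripper_width: 15.8
```

```bash
python3 - <<'E'
from h import *
from plant import robot,vision
goto(robot.get_state(),400,430,27,-47.9)
E
```

```text
clk 8.77 pos [397.9 421.5  32.1] yaw -48.1 tilt 0.26 q6 1.59 F [-0.4  0.1 -1.3] w 15.8
 turn units(4deg): [-0.06  0.   -0.05]  yaw diff 0.2
 shift units now-axes: [-0.123 -0.181  0.128]  after turn: [-0.123 -0.182  0.127]
```

>>> servo_tool([
  [[0,0,0.08],[-0.05,0,0]],
  [[0,0,0.06],[0,0,0]],
  [[0,0,0.04],[0,0,0]],
  [[0,0,0],[0,0,0]],
])

```text
clock: 9.1
ee_pos: [398.7, 422.2, 26.7]
orientation: [-2.867, 1.279, -0.001]
force: [0.7, -0.1, -1.8]
gripper_width: 15.6
```

```bash
python3 - <<'E'
from h import *
from plant import robot,vision
goto(robot.get_state(),400,430,27,-47.9)
E
```

```text
clk 9.10 pos [398.7 422.2  26.7] yaw -48.1 tilt 0.15 q6 1.59 F [ 0.7 -0.1 -1.8] w 15.6
 turn units(4deg): [-0.04  0.   -0.04]  yaw diff 0.2
 shift units now-axes: [-0.123 -0.154 -0.008]  after turn: [-0.122 -0.155 -0.009]
```

>>> servo_tool([
  [[0,0,0],[0,0,0]],
  [[0,0,0],[0,0,0]],
  [[0,0,0],[0,0,0]],
  [[0,0,0],[0,0,0]],
  [[0,0,0],[0,0,0]],
  [[0,0,-0.4],[0,0,0]],
  [[0,0,-0.8],[0,0,0]],
  [[0,0,-0.8],[0,0,0]],
  [[0,0,-0.8],[0,0,0]],
  [[0,0,-0.8],[0,0,0]],
  [[0,0,-0.4],[0,0,0]],
  [[0,0,0],[0,0,1]],
  [[0,0,0],[0,0,1]],
  [[0,0,0],[0,0,1]],
  [[0,0,0],[0,0,0.4]],
  [[0,0,0],[0,0,0]],
], grip=0)

```text
clock: 10.43
ee_pos: [398.1, 421.8, 194.9]
orientation: [-2.686, 1.623, -0.001]
force: [-0.6, 0.3, 0.2]
gripper_width: 46.9
```

```bash
python3 - <<'E'
from h import *
from plant import robot,vision
goto(robot.get_state(),487,-248,190,-62.7)
c=vision.capture("top")
crop(c,90,160,130,90,6,"t2a")
E
```

```text
clk 10.43 pos [398.1 421.8 194.9] yaw -62.3 tilt 0.17 q6 1.84 F [-0.6  0.3  0.2] w 46.9
 turn units(4deg): [-0.04  0.01  0.1 ]  yaw diff -0.4
 shift units now-axes: [15.859  5.817  0.09 ]  after turn: [15.899  5.704  0.122]
```

View pics/t2a.png

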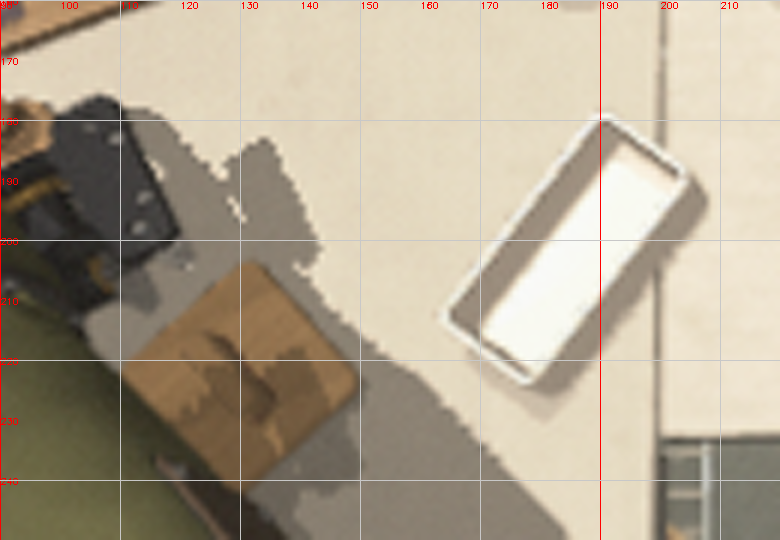

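>>> servo_tool([
  [[0.5,0.18,0],[0,0,0]],
  [[0.9,0.32,0],[0,0,0]],
  [[0.92,0.33,0],[0,0,0]],
  [[0.92,0.33,0],[0,0,0]],
  [[0.92,0.33,0],[0,0,0]],
  [[0.92,0.33,0],[0,0,0]],
  [[0.92,0.33,0],[0,0,0]],
  [[0.92,0.33,0],[0,0,0]],
  [[0.92,0.33,0],[0,0,0]],
  [[0.92,0.33,0],[0,0,0]],
  [[0.92,0.33,0],[0,0,0]],
  [[0.92,0.33,0],[0,0,0]],
  [[0.92,0.33,0],[0,0,0]],
  [[0.92,0.33,0],[0,0,0]],
  [[0.92,0.33,0],[0,0,0]],
  [[0.8,0.3,0],[0,0,0]],
  [[0.5,0.18,0],[0,0,0]],
  [[0.3,0.1,0],[0,0,0]],
  [[0,0,0],[0,0,0]],
  [[0,0,0],[0,0,0]],
])

```text
clock: 12.15
ee_pos: [495.6, -236.0, 191.3]
orientation: [-2.715, 1.576, -0.001]
force: [0.4, 0.4, -0.1]
gripper_width: 47.0
```

```bash
python3 - <<'E'
from h import *
from plant import robot,vision
goto(robot.get_state(),487,-248,190,-62.7)
c=vision.capture("wrist"); cv2.imwrite("pics/w6.png",cv2.cvtColor(c["image"],cv2.COLOR_RGB2BGR))
E
```

```text
clk 12.15 pos [ 495.6 -236.   191.3] yaw -60.3 tilt 0.15 q6 0.54 F [ 0.4  0.4 -0.1] w 47.0
 turn units(4deg): [-0.03  0.01  0.6 ]  yaw diff -2.4
 shift units now-axes: [0.153 0.335 0.032]  after turn: [0.167 0.329 0.033]
```

View pics/w6.png

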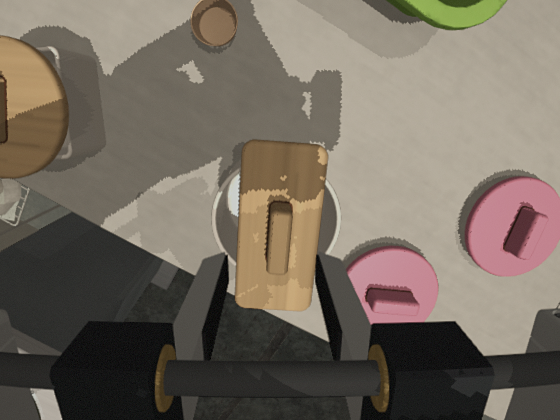

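```bash
python3 - <<'E'
from h import *
from plant import robot,vision
c=vision.capture("wrist")
crop(c,200,130,150,190,4,"w6c")
s=robot.get_state(); print(s["ee_pos"])
E
```

```text
[ 495.70659432 -235.1924851   191.54361456]
```

View pics/w6c.png

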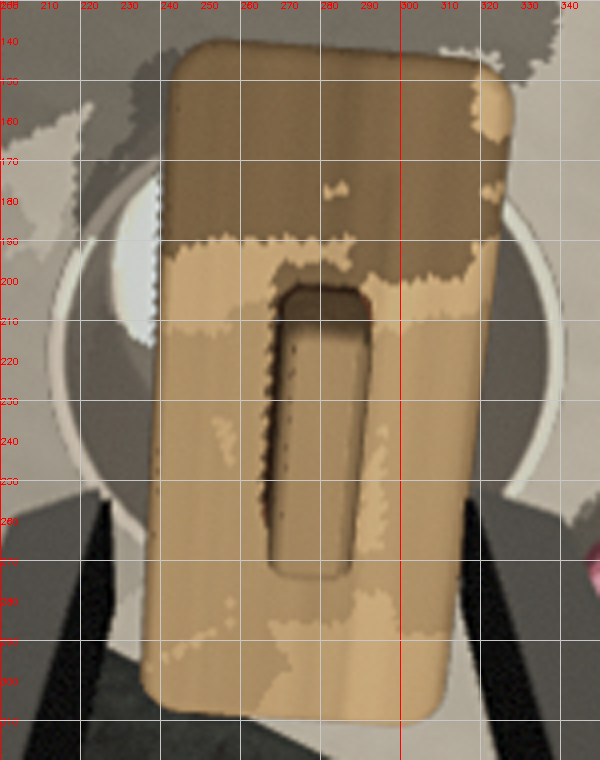

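```bash
python3 - <<'E'
from h import *
from plant import robot,vision
c=vision.capture("wrist")
rect(c,[((243,160),(236.5,290)),((245,307.5),(300,310)),((327.5,165),(311,290)),((255,141),(315,146))],102)
rect(c,[((271,215),(267,270)),((270,274),(285,274.5)),((292.5,210),(288,268)),((273,212.5),(290,213.5))],128)
# round canister rim outer edge z=80: 
P=np.array([onz(c,u,v,80)[:2] for u,v in [(212.5,215),(216,240),(223,190),(340.5,215),(338,195),(334,240),(330,185)]])
from scipy.optimize import least_squares
r=least_squares(lambda p:np.hypot(*(P-p[:2]).T)-55,[487,-248]); print(r.x,r.fun.round(1))
t=vision.capture("top")
P=np.array([onz(t,u,v,80)[:2] for u,v in [(324,185),(325.5,193),(330,199),(338,204),(350,171.5),(356,177),(359.5,186)]])
r=least_squares(lambda p:np.hypot(*(P-p[:2]).T)-55,[487,-248]); print(r.x,r.fun.round(1))
goto(robot.get_state(),487,-248,190,-62.7)
E
```

```text
ctr [ 489.3 -245.5] len/ang [(63.1, 115.1), (138.6, -154.4), (61.3, -63.2), (136.8, 24.8)]
  ctr [ 489.  -245.4] len/ang [(14.7, 116.3), (47.3, -154.2), (15.3, -62.3), (46.9, 26.5)]
[ 488.68284515 -244.04037892] [-0.7 -1.  -2.4 -1.   1.1 -3.5 -0.5]
[ 486.05828663 -243.99992356] [-0.8 -1.4 -2.2 -0.1 -1.  -2.  -1.5]
clk 12.35 pos [ 495.9 -235.   191.8] yaw -60.2 tilt 0.16 q6 0.54 F [-0.4  0.3 -0.4] w 47.2
 turn units(4deg): [-0.04  0.    0.63]  yaw diff -2.5
 shift units now-axes: [0.172 0.354 0.045]  after turn: [0.187 0.346 0.046]
```

>>> servo_tool([
  [[0.08,0.13,0],[0,0,0.5]],
  [[0.08,0.12,0],[0,0,0.5]],
  [[0,0,0],[0,0,0]],
  [[0,0,0.4],[0,0,0]],
  [[0,0,0.5],[0,0,0]],
  [[0,0,0.5],[0,0,0]],
  [[0,0,0.3],[0,0,0]],
  [[0,0,0],[0,0,0]],
])

```text
clock: 13.02
ee_pos: [490.6, -244.3, 123.8]
orientation: [-2.653, 1.677, -0.01]
force: [-0.5, 1.9, 1.0]
gripper_width: 46.8
```

```bash
python3 - <<'E'
from h import *
from plant import robot,vision
goto(robot.get_state(),489.2,-245.5,106,-64.4)
E
```

```text
clk 13.02 pos [ 490.6 -244.3  123.8] yaw -64.6 tilt 0.40 q6 0.60 F [-0.5  1.9  1. ] w 46.8
 turn units(4deg): [-0.08 -0.05 -0.05]  yaw diff 0.2
 shift units now-axes: [0.01  0.046 0.444]  after turn: [0.011 0.043 0.445]
```

>>> servo_tool([
  [[0.01,0.04,0.2],[-0.08,-0.05,0]],
  [[0,0,0.15],[0,0,0]],
  [[0,0,0.08],[0,0,0]],
  [[0,0,0],[0,0,0]],
])

```text
clock: 13.35
ee_pos: [489.6, -245.8, 106.8]
orientation: [2.655, -1.68, 0.002]
force: [1.0, -0.4, 0.0]
gripper_width: 46.7
```

```bash
python3 - <<'E'
from h import *
from plant import robot,vision
goto(robot.get_state(),489.2,-245.5,106,-64.4)
c=vision.capture("wrist"); cv2.imwrite("pics/w7.png",cv2.cvtColor(c["image"],cv2.COLOR_RGB2BGR)[130:400,140:420])
E
```

```text
clk 13.35 pos [ 489.6 -245.8  106.8] yaw -64.6 tilt 0.08 q6 0.60 F [ 1.  -0.4  0. ] w 46.7
 turn units(4deg): [-0.01 -0.02 -0.06]  yaw diff 0.2
 shift units now-axes: [-0.011  0.007  0.019]  after turn: [-0.011  0.007  0.019]
```

View pics/w7.png

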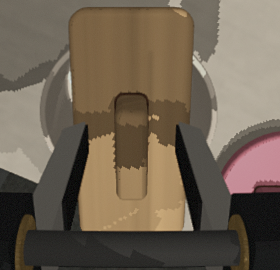

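Pull centred between fingers. Close and lift.

>>> servo_tool([
  [[0,0,0],[0,0,0]],
  [[0,0,0],[0,0,0]],
  [[0,0,0],[0,0,0]],
  [[0,0,0],[0,0,0]],
  [[0,0,0],[0,0,0]],
  [[0,0,0],[0,0,0]],
  [[0,0,0],[0,0,0]],
], grip=1, force=25)

```text
clock: 13.98
ee_pos: [490.5, -246.2, 109.1]
orientation: [-2.655, 1.68, -0.007]
force: [0.5, -0.2, -2.2]
gripper_width: 15.7
```

>>> servo_tool([
  [[0,0,-0.3],[0,0,0]],
  [[0,0,-0.5],[0,0,0]],
  [[0,0,-0.5],[0,0,0]],
  [[0,0,-0.5],[0,0,0]],
  [[0,0,-0.2],[0,0,0]],
  [[0,0,0],[0,0,0]],
])

```text
clock: 14.48
ee_pos: [489.5, -245.6, 194.8]
orientation: [2.655, -1.68, 0.004]
force: [0.6, -0.3, -1.4]
gripper_width: 15.6
```

```bash
python3 - <<'E'
from h import *
from plant import robot,vision
goto(robot.get_state(),455,236,180,53.3)
c=vision.capture("wrist"); cv2.imwrite("pics/w8.png",cv2.cvtColor(c["image"],cv2.COLOR_RGB2BGR))
P=np.array([onz(c,*p,80)[:2] for p in [(0,0)]])
E
```

```text
clk 14.48 pos [ 489.5 -245.6  194.8] yaw -64.6 tilt 0.16 q6 0.60 F [ 0.6 -0.3 -1.4] w 15.6
 turn units(4deg): [ 2.000e-02 -4.000e-02 -2.949e+01]  yaw diff 117.9
 shift units now-axes: [-11.25   -4.377   0.35 ]  after turn: [ 9.138 -7.886  0.37 ]
```

View pics/w8.png

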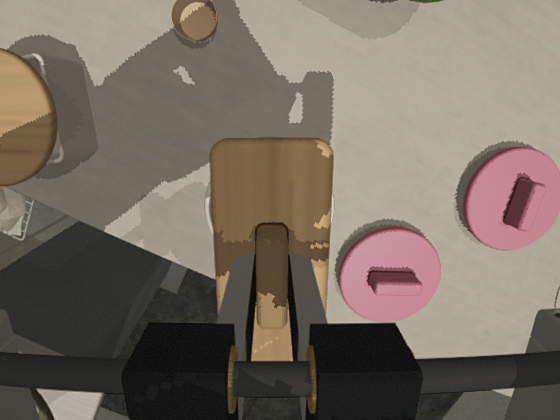

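>>> servo_tool([
  [[0,0,0],[0,0,-0.7]],
  [[0,0,0],[0,0,-1]],
  [[0,0,0],[0,0,-1]],
  [[0,0,0],[0,0,-1]],
  [[0,0,0],[0,0,-1]],
  [[0,0,0],[0,0,-1]],
  [[0,0,0],[0,0,-1]],
  [[0,0,0],[0,0,-1]],
  [[0,0,0],[0,0,-1]],
  [[0,0,0],[0,0,-1]],
  [[0,0,0],[0,0,-1]],
  [[0,0,0],[0,0,-1]],
  [[0,0,0],[0,0,-1]],
  [[0,0,0],[0,0,-1]],
  [[0,0,0],[0,0,-1]],
  [[0,0,0],[0,0,-0.6]],
  [[0,0,0],[0,0,0]],
])

```text
clock: 15.95
ee_pos: [482.8, -241.8, 172.4]
orientation: [-3.128, 0.01, 0.038]
force: [-0.1, -0.5, -1.2]
gripper_width: 15.9
```

```bash
python3 - <<'E'
from h import *
from plant import robot,vision
goto(robot.get_state(),455,90,195,0)
c=vision.capture("top");crop(c,225,140,160,90,5,"t3a")
E
```

```text
clk 15.95 pos [ 482.8 -241.8  172.4] yaw -0.4 tilt 1.59 q6 -0.53 F [-0.1 -0.5 -1.2] w 15.9
 turn units(4deg): [-0.2   0.34 -0.09]  yaw diff 0.4
 shift units now-axes: [-0.759 -8.298 -0.432]  after turn: [-0.694 -8.295 -0.564]
```

View pics/t3a.png

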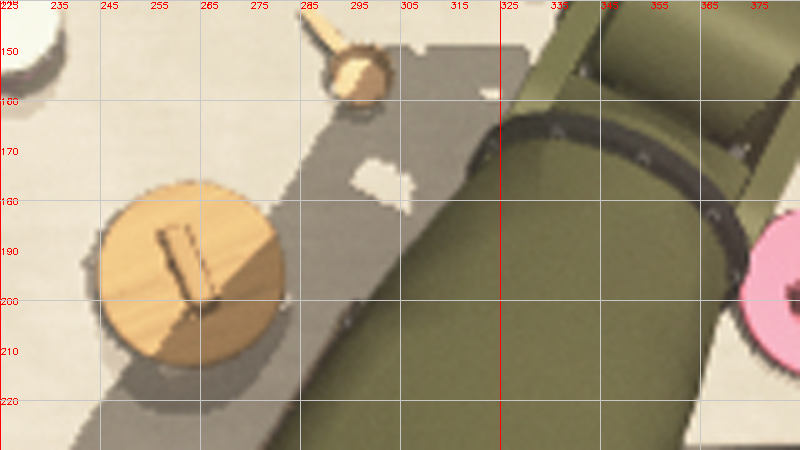

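>>> servo_tool([
  [[0,0,-0.5],[-0.2,0.34,0]],
  [[-0.07,-0.5,-0.1],[0,0,0]],
  [[-0.08,-0.9,0],[0,0,0]],
  [[-0.08,-0.9,0],[0,0,0]],
  [[-0.08,-0.9,0],[0,0,0]],
  [[-0.08,-0.9,0],[0,0,0]],
  [[-0.08,-0.9,0],[0,0,0]],
  [[-0.08,-0.9,0],[0,0,0]],
  [[-0.08,-0.9,0],[0,0,0]],
  [[-0.05,-0.7,0],[0,0,0]],
  [[0,-0.4,0],[0,0,0]],
  [[0,0,0],[0,0,0]],
])

```text
clock: 17.0
ee_pos: [457.6, 87.6, 190.6]
orientation: [-3.139, 0.06, 0.012]
force: [0.4, -0.8, -2.0]
gripper_width: 16.1
```

```bash
python3 - <<'E'
from h import *
from plant import robot,vision
goto(robot.get_state(),455,236,180,53.3)
c=vision.capture("wrist"); cv2.imwrite("pics/w9.png",cv2.cvtColor(c["image"],cv2.COLOR_RGB2BGR))
E
```

```text
clk 17.00 pos [457.6  87.6 190.6] yaw -2.2 tilt 0.45 q6 0.15 F [ 0.4 -0.8 -2. ] w 16.1
 turn units(4deg): [ -0.08   0.09 -13.87]  yaw diff 55.5
 shift units now-axes: [-0.205 -3.705  0.275]  after turn: [ 2.936 -2.27   0.266]
```

View pics/w9.png

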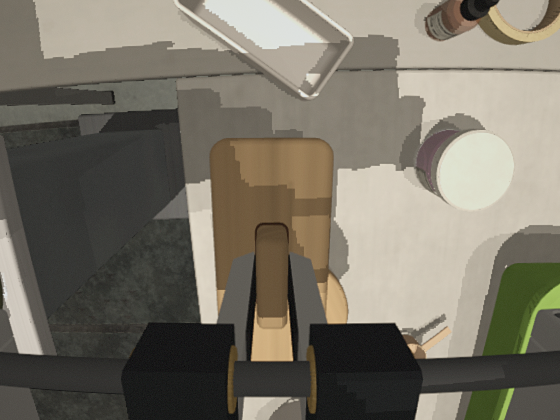

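>>> servo_tool([
  [[0,-0.5,0],[-0.08,0.09,-0.5]],
  [[0,-0.5,0],[0,0,0]],
  [[0,0,0],[0,0,0]],
])

```text
clock: 17.3
ee_pos: [458.6, 124.8, 189.5]
orientation: [3.137, -0.012, -0.004]
force: [0.6, -0.6, -1.5]
gripper_width: 16.0
```

```bash
python3 - <<'E'
from h import *
from plant import robot,vision
goto(robot.get_state(),455,236,180,53.3)
c=vision.capture("wrist"); crop(c,150,20,220,150,3,"w10")
E
```

```text
clk 17.30 pos [458.6 124.8 189.5] yaw -0.4 tilt 0.33 q6 0.20 F [ 0.6 -0.6 -1.5] w 16.0
 turn units(4deg): [  0.05   0.07 -13.44]  yaw diff 53.7
 shift units now-axes: [-0.111 -2.78   0.225]  after turn: [ 2.175 -1.733  0.239]
```

View pics/w10.png

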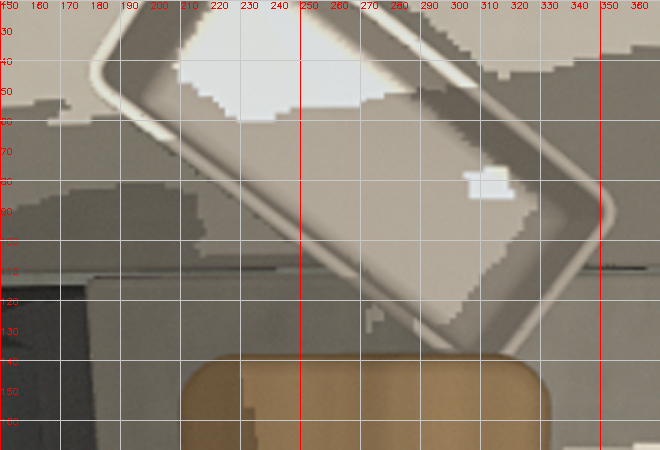

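```bash
python3 - <<'E'
from h import *
from plant import robot,vision
c=vision.capture("wrist"); crop(c,165,0,110,80,7,"w10a"); crop(c,270,15,100,130,6,"w10b")
E
```

```text
(no output)
```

View pics/w10a.png

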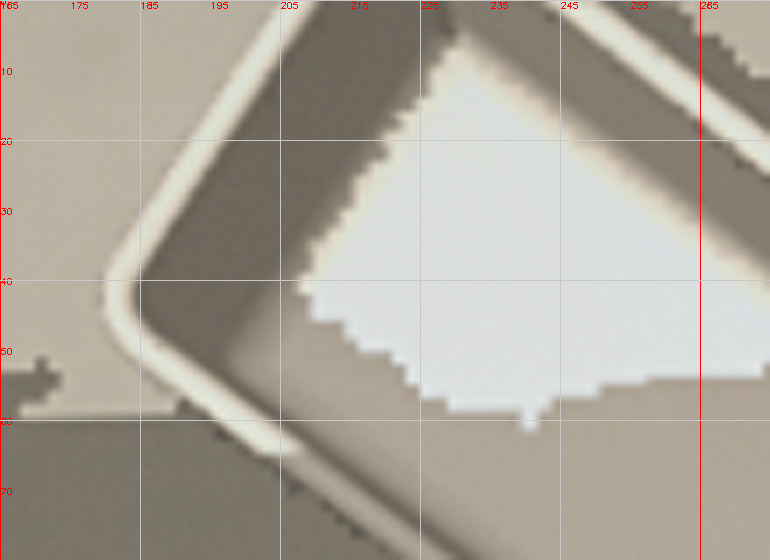

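View pics/w10b.png

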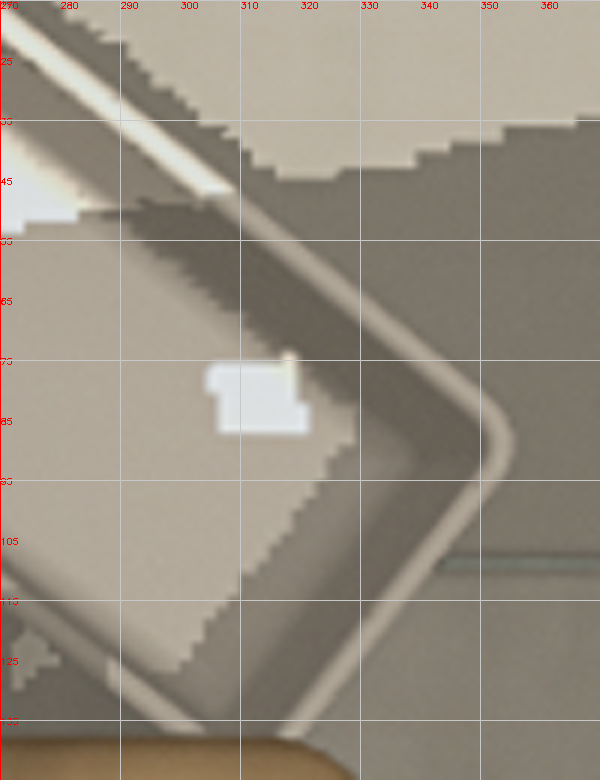

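```bash
python3 - <<'E'
from h import *
from plant import robot,vision
c=vision.capture("wrist")
rect(c,[((203.9,0),(181.4,35.7)),((202,64.6),(296,134.2)),((351,97.2),(320,137.5)),((275,17.2),(345,76))],64)
t=vision.capture("top");crop(t,150,165,70,70,8,"t4")
goto(robot.get_state(),455,236,180,53.3)
E
```

```text
ctr [456.9 238.9] len/ang [(137.1, 141.7), (63.7, -126.2), (136.1, -36.6), (59.5, 53.0)]
clk 17.50 pos [458.7 122.8 189.7] yaw -0.5 tilt 0.34 q6 0.20 F [ 0.5  0.7 -0.9] w 15.6
 turn units(4deg): [  0.05   0.07 -13.45]  yaw diff 53.8
 shift units now-axes: [-0.117 -2.83   0.228]  after turn: [ 2.214 -1.765  0.243]
```

View pics/t4.png

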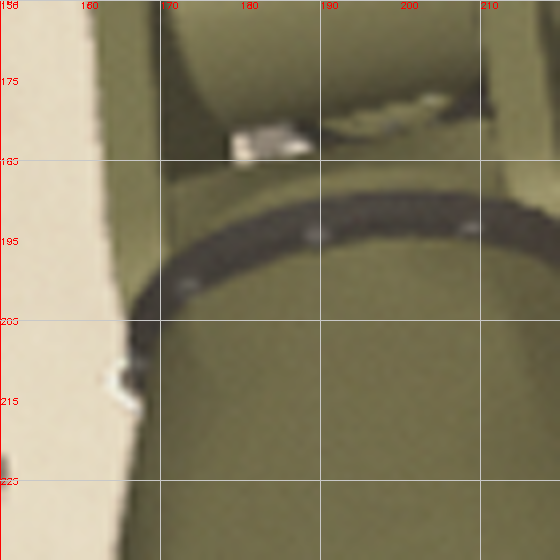

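>>> servo_tool([
  [[0,0,-0.1],[0.05,0.07,-0.7]],
  [[0,0,-0.05],[0,0,-1]],
  [[0,0,-0.05],[0,0,-1]],
  [[0,0,-0.05],[0,0,-1]],
  [[0,0,-0.05],[0,0,-1]],
  [[0,0,-0.05],[0,0,-1]],
  [[0,0,-0.05],[0,0,-1]],
  [[0,0,-0.05],[0,0,-1]],
  [[0,0,-0.05],[0,0,-1]],
  [[0,0,-0.05],[0,0,-1]],
  [[0,0,-0.05],[0,0,-1]],
  [[0,0,-0.05],[0,0,-1]],
  [[0,0,-0.05],[0,0,-1]],
  [[0,0,0],[0,0,-0.5]],
  [[0,0,0],[0,0,0]],
])

```text
clock: 18.75
ee_pos: [460.0, 106.0, 218.8]
orientation: [2.801, 1.413, -0.0]
force: [-0.3, -0.6, -1.9]
gripper_width: 15.5
```

```bash
python3 - <<'E'
from h import *
from plant import robot,vision
goto(robot.get_state(),456.9,238.9,140,53)
E
```

```text
clk 18.75 pos [460.  106.  218.8] yaw 53.5 tilt 0.23 q6 -0.78 F [-0.3 -0.6 -1.9] w 15.5
 turn units(4deg): [0.05 0.03 0.14]  yaw diff -0.5
 shift units now-axes: [ 2.63  -2.044  1.957]  after turn: [ 2.607 -2.062  1.969]
```

>>> servo_tool([
  [[0.4,-0.3,0],[0,0,0.14]],
  [[0.6,-0.48,0],[0,0,0]],
  [[0.6,-0.48,0],[0,0,0]],
  [[0.5,-0.4,0],[0,0,0]],
  [[0.3,-0.24,0],[0,0,0]],
  [[0,0,0.3],[0,0,0]],
  [[0,0,0.5],[0,0,0]],
  [[0,0,0.5],[0,0,0]],
  [[0,0,0.3],[0,0,0]],
  [[0,0,0],[0,0,0]],
  [[0,0,0],[0,0,0]],
])

```text
clock: 19.67
ee_pos: [460.1, 225.8, 152.2]
orientation: [2.828, 1.357, 0.002]
force: [-0.2, 0.2, -1.2]
gripper_width: 16.2
```

```bash
python3 - <<'E'
from h import *
from plant import robot,vision
goto(robot.get_state(),456.9,238.9,100,53)
c=vision.capture("wrist"); cv2.imwrite("pics/w11.png",cv2.cvtColor(c["image"],cv2.COLOR_RGB2BGR))
E
```

```text
clk 19.67 pos [460.1 225.8 152.2] yaw 51.3 tilt 0.30 q6 -0.51 F [-0.2  0.2 -1.2] w 16.2
 turn units(4deg): [ 0.07  0.01 -0.44]  yaw diff 1.7
 shift units now-axes: [ 0.207 -0.273  1.303]  after turn: [ 0.213 -0.26   1.304]
```

View pics/w11.png

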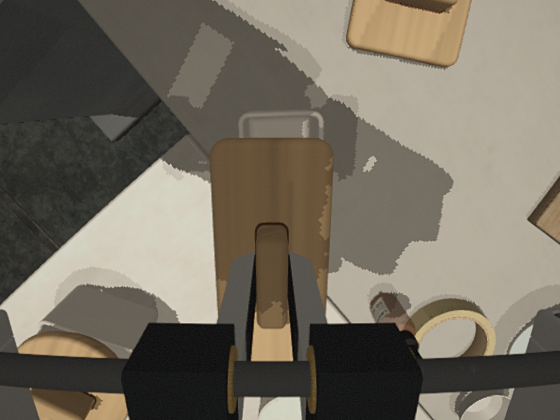

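>>> servo_tool([
  [[0.1,-0.13,0],[0.07,0,-0.22]],
  [[0.1,-0.12,0],[0,0,-0.22]],
  [[0,0,0],[0,0,0]],
  [[0,0,0.4],[0,0,0]],
  [[0,0,0.4],[0,0,0]],
  [[0,0,0.2],[0,0,0]],
  [[0,0,0],[0,0,0]],
  [[0,0,0],[0,0,0]],
])

```text
clock: 20.38
ee_pos: [459.4, 241.1, 116.7]
orientation: [2.809, 1.406, 0.013]
force: [1.1, -0.3, -1.4]
gripper_width: 15.5
```

```bash
python3 - <<'E'
from h import *
from plant import robot,vision
goto(robot.get_state(),456.9,238.9,100,53)
c=vision.capture("wrist"); cv2.imwrite("pics/w12.png",cv2.cvtColor(c["image"],cv2.COLOR_RGB2BGR))
s=vision.capture("scene"); crop(s,215,130,70,70,8,"s12")
E
```

```text
clk 20.38 pos [459.4 241.1 116.7] yaw 53.2 tilt 0.48 q6 -0.52 F [ 1.1 -0.3 -1.4] w 15.5
 turn units(4deg): [ 0.06 -0.1   0.05]  yaw diff -0.2
 shift units now-axes: [-0.084 -0.02   0.416]  after turn: [-0.081 -0.018  0.417]
```

View pics/w12.png

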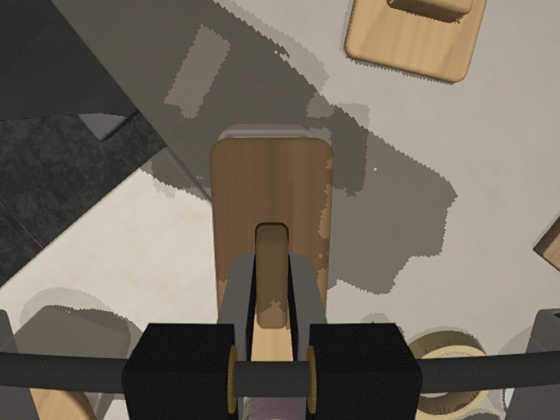

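View pics/s12.png

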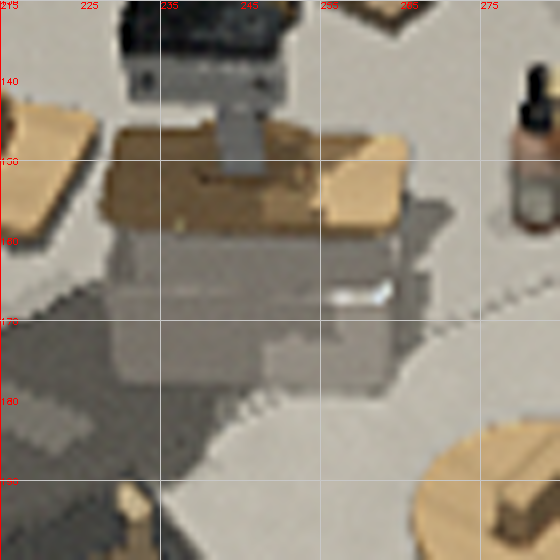

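>>> servo_tool([
  [[-0.08,-0.02,0],[0.06,-0.1,0.05]],
  [[0,0,0.15],[0,0,0]],
  [[0,0,0.1],[0,0,0]],
  [[0,0,0.05],[0,0,0]],
  [[0,0,0],[0,0,0]],
])

```text
clock: 20.9
ee_pos: [457.6, 239.0, 105.8]
orientation: [2.812, 1.401, 0.005]
force: [-0.5, 0.2, -2.0]
gripper_width: 15.8
```

```bash
python3 - <<'E'
from h import *
from plant import robot,vision
goto(robot.get_state(),456.9,238.9,100,53)
c=vision.capture("wrist"); crop(c,195,100,160,80,5,"w13")
E
```

```text
clk 20.90 pos [457.6 239.  105.8] yaw 53.0 tilt 0.18 q6 -0.51 F [-0.5  0.2 -2. ] w 15.8
 turn units(4deg): [ 0.02 -0.04 -0.01]  yaw diff 0.0
 shift units now-axes: [-0.013 -0.012  0.145]  after turn: [-0.012 -0.011  0.146]
```

View pics/w13.png

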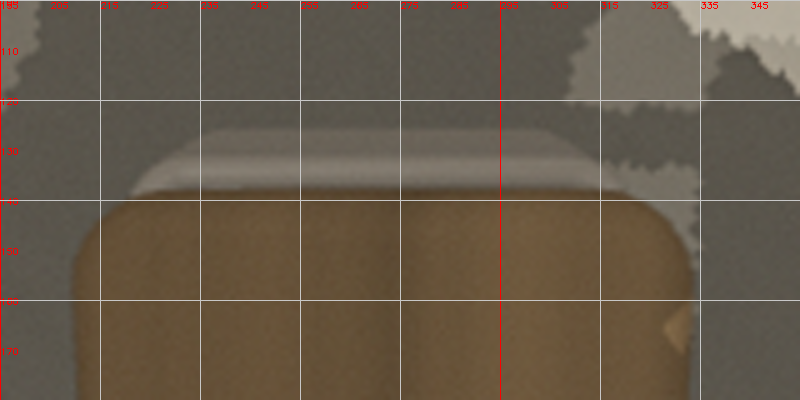

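>>> servo_tool([
  [[0,0,0.12],[0,-0.04,0]],
  [[0,0,0.12],[0,0,0]],
  [[0,0,0.1],[0,0,0]],
  [[0,0,0.1],[0,0,0]],
  [[0,0,0],[0,0,0]],
])

```text
clock: 21.37
ee_pos: [457.6, 239.1, 86.5]
orientation: [2.811, 1.4, 0.001]
force: [0.2, 0.1, -1.3]
gripper_width: 16.0
```

```bash
python3 - <<'E'
from h import *
from plant import robot,vision
goto(robot.get_state(),456.9,238.9,80,53)
E
```

```text
clk 21.37 pos [457.6 239.1  86.5] yaw 53.0 tilt 0.09 q6 -0.51 F [ 0.2  0.1 -1.3] w 16.0
 turn units(4deg): [ 0.02  0.   -0.01]  yaw diff 0.0
 shift units now-axes: [-0.015 -0.012  0.162]  after turn: [-0.015 -0.012  0.162]
```

>>> servo_tool([
  [[0,0,0.08],[0,0,0]],
  [[0,0,0.08],[0,0,0]],
  [[0,0,0.05],[0,0,0]],
  [[0,0,0],[0,0,0]],
])

```text
clock: 21.7
ee_pos: [458.6, 239.8, 81.1]
orientation: [2.811, 1.4, 0.006]
force: [-0.6, 0.4, -2.1]
gripper_width: 15.6
```

```bash
python3 - <<'E'
from h import *
from plant import robot,vision
goto(robot.get_state(),456.9,238.9,80,53)
c=vision.capture("wrist"); crop(c,195,100,160,80,5,"w14")
s=vision.capture("scene"); crop(s,215,130,70,70,8,"s14")
E
```

```text
clk 21.70 pos [458.6 239.8  81.1] yaw 53.0 tilt 0.22 q6 -0.51 F [-0.6  0.4 -2.1] w 15.6
 turn units(4deg): [ 0.04 -0.04 -0.01]  yaw diff 0.0
 shift units now-axes: [-0.044 -0.021  0.026]  after turn: [-0.044 -0.021  0.026]
```

View pics/s14.png

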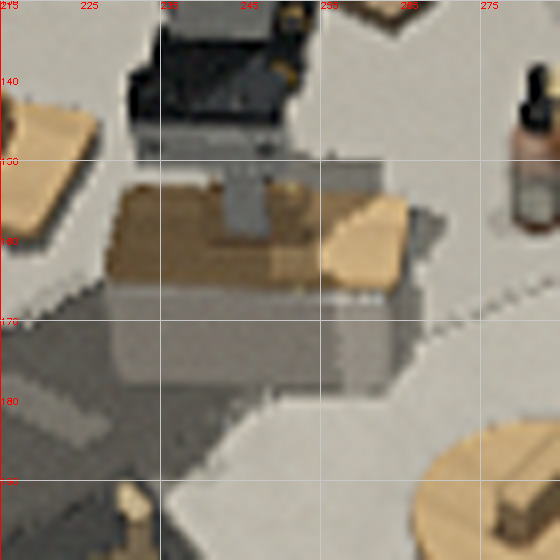

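>>> servo_tool([
  [[0,0,0.06],[0,0,0]],
  [[0,0,0.05],[0,0,0]],
  [[0,0,0],[0,0,0]],
])

```text
clock: 22.05
ee_pos: [459.1, 239.9, 80.5]
orientation: [2.81, 1.401, 0.009]
force: [-1.0, 0.9, -1.4]
gripper_width: 16.0
```

>>> servo_tool([
  [[0,0,0],[0,0,0]],
  [[0,0,0],[0,0,0]],
  [[0,0,0],[0,0,0]],
  [[0,0,0],[0,0,0]],
  [[0,0,0],[0,0,0]],
], grip=0)

```text
clock: 22.47
ee_pos: [459.3, 239.9, 79.7]
orientation: [2.81, 1.401, 0.009]
force: [0.2, 0.7, -0.1]
gripper_width: 45.1
```

>>> servo_tool([
  [[0,0,-0.4],[0,0,0]],
  [[0,0,-0.8],[0,0,0]],
  [[0,0,-0.8],[0,0,0]],
  [[0,0,-0.8],[0,0,0]],
  [[0,0,-0.2],[0,0,0]],
  [[0,0,0],[0,0,0]],
])

```text
clock: 22.97
ee_pos: [457.5, 239.3, 202.1]
orientation: [2.81, 1.401, 0.0]
force: [0.3, 0.6, -0.7]
gripper_width: 47.2
```

```bash
python3 - <<'E'
from h import *
from plant import robot,vision
goto(robot.get_state(),463,-6,190,-60)
c=vision.capture("wrist"); cv2.imwrite("pics/w15.png",cv2.cvtColor(c["image"],cv2.COLOR_RGB2BGR))
s=vision.capture("scene"); crop(s,215,130,70,70,8,"s15")
E
```

```text
clk 22.97 pos [457.5 239.3 202.1] yaw 53.0 tilt 0.10 q6 -0.51 F [ 0.3  0.6 -0.7] w 47.2
 turn units(4deg): [ 3.000e-02 -2.000e-02  2.825e+01]  yaw diff -113.0
 shift units now-axes: [-4.813  3.8    0.313]  after turn: [5.378 2.947 0.303]
```

View pics/w15.png

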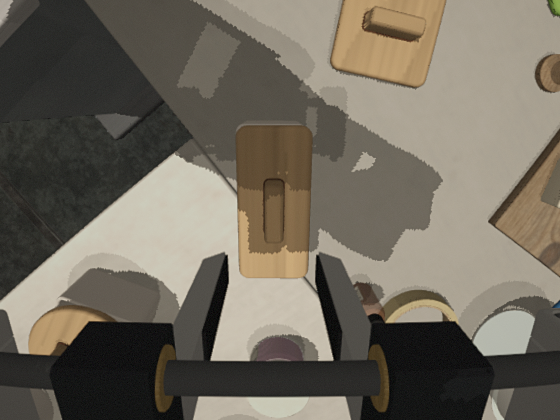

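View pics/s15.png

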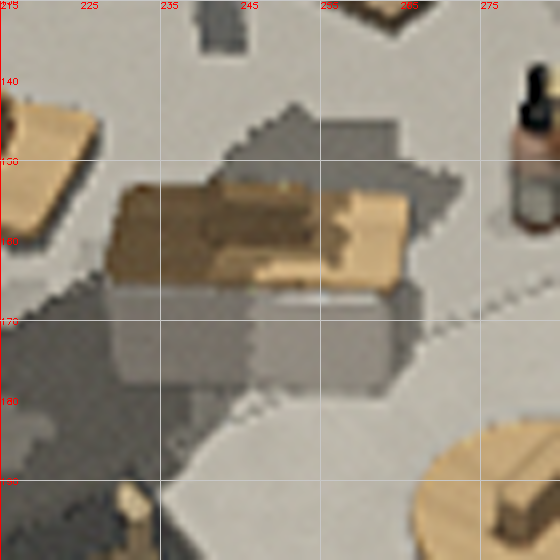

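>>> servo_tool([
  [[0,0,0],[0,0,-0.6]],
  [[0,0,0],[0,0,-1]],
  [[0,0,0],[0,0,-1]],
  [[0,0,0],[0,0,-1]],
  [[0,0,0],[0,0,-1]],
  [[0,0,0],[0,0,-1]],
  [[0,0,0],[0,0,-1]],
  [[0,0,0],[0,0,-1]],
  [[0,0,0],[0,0,-1]],
  [[0,0,0],[0,0,-1]],
  [[0,0,0],[0,0,-1]],
  [[0,0,0],[0,0,-1]],
  [[0,0,0],[0,0,-1]],
  [[0,0,0],[0,0,-1]],
  [[0,0,0],[0,0,-1]],
  [[0,0,0],[0,0,-0.8]],
  [[0,0,0],[0,0,0]],
])

```text
clock: 24.48
ee_pos: [447.2, 234.4, 166.5]
orientation: [-1.612, -2.664, 0.066]
force: [-1.0, -0.4, -0.3]
gripper_width: 46.7
```

```bash
python3 - <<'E'
from h import *
from plant import robot,vision
goto(robot.get_state(),463,-6,200,116)
E
```

```text
clk 24.48 pos [447.2 234.4 166.5] yaw 117.6 tilt 2.91 q6 -1.64 F [-1.  -0.4 -0.3] w 46.7
 turn units(4deg): [-0.73 -0.01  0.41]  yaw diff -1.6
 shift units now-axes: [-5.506 -2.478 -0.723]  after turn: [-5.575 -2.279 -0.838]
```

>>> servo_tool([
  [[0,0,-0.6],[-0.73,0,0.4]],
  [[-0.5,-0.2,-0.2],[0,0,0]],
  [[-0.85,-0.35,0],[0,0,0]],
  [[-0.85,-0.35,0],[0,0,0]],
  [[-0.85,-0.35,0],[0,0,0]],
  [[-0.85,-0.35,0],[0,0,0]],
  [[-0.85,-0.35,0],[0,0,0]],
  [[-0.5,-0.2,0],[0,0,0]],
  [[-0.2,-0.1,0],[0,0,0]],
  [[0,0,0],[0,0,0]],
  [[0,0,0],[0,0,0]],
])

```text
clock: 25.4
ee_pos: [455.9, -11.0, 185.4]
orientation: [-1.685, -2.633, 0.018]
force: [-0.1, 0.7, -1.1]
gripper_width: 47.3
```

```bash
python3 - <<'E'
from h import *
from plant import robot,vision
goto(robot.get_state(),463,-6,200,116)
c=vision.capture("wrist"); cv2.imwrite("pics/w16.png",cv2.cvtColor(c["image"],cv2.COLOR_RGB2BGR))
E
```

```text
clk 25.40 pos [455.9 -11.  185.4] yaw 114.8 tilt 1.07 q6 -2.10 F [-0.1  0.7 -1.1] w 47.3
 turn units(4deg): [-0.25 -0.1  -0.31]  yaw diff 1.2
 shift units now-axes: [ 0.043  0.207 -0.368]  after turn: [ 0.036  0.214 -0.365]
```

View pics/w16.png

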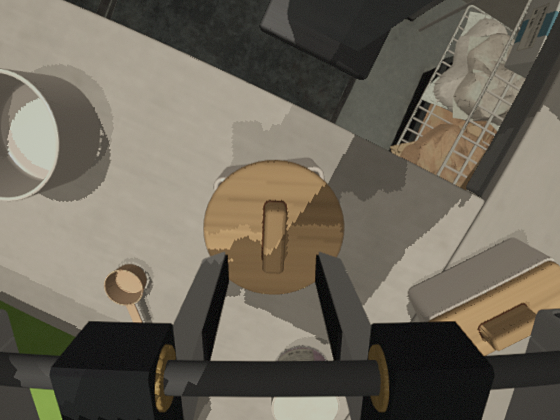

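```bash
python3 - <<'E'
from h import *
from plant import robot,vision
c=vision.capture("wrist")
crop(c,200,150,150,150,5,"w16c")
E
```

```text
(no output)
```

View pics/w16c.png

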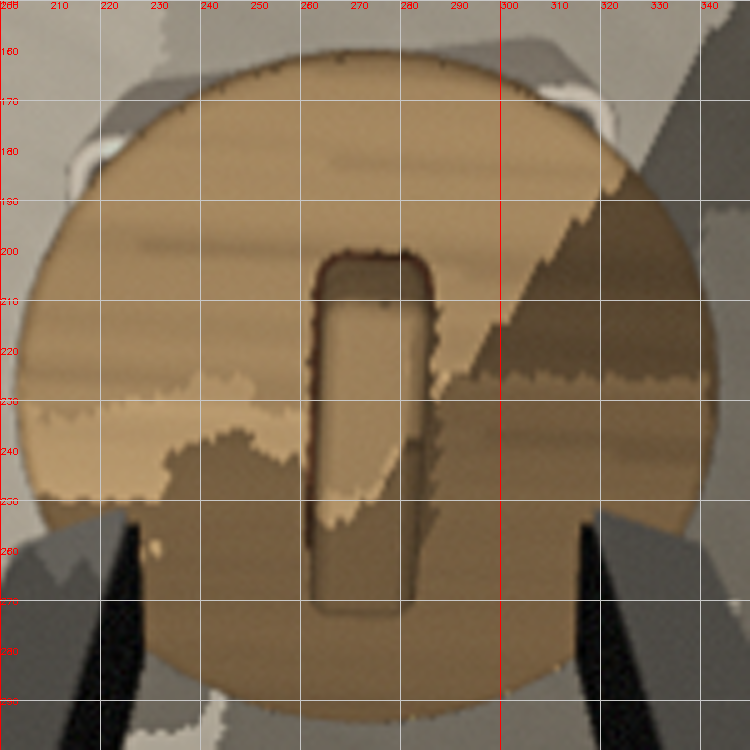

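```bash
python3 - <<'E'
from h import *
from plant import robot,vision
from scipy.optimize import least_squares
c=vision.capture("wrist")
rect(c,[((264.5,212),(262,270)),((265,272.5),(280,273)),((286,210),(282.5,268)),((266,211),(284,211))],120)
P=np.array([onz(c,u,v,94)[:2] for u,v in [(203.5,227),(343.7,230),(272,294.5),(337,260),(210,200),(228,283)]])
r=least_squares(lambda p:np.hypot(*(P-p[:2]).T)-56.5,[463,-6]); print(r.x,r.fun.round(1))
# square canister rim corners z=72
for p in [(214,188),(217,180),(222,177),(311,167.5),(320,169),(324,176)]: print(onz(c,*p,72)[:2].round(1))
goto(robot.get_state(),463,-6,98,116)
E
```

```text
ctr [464.   -4.5] len/ang [(15.0, -65.2), (47.2, 22.2), (15.0, 112.6), (47.7, -157.8)]
[464.72835354  -3.71073583] [-1.  -0.9 -1.7  0.3 -0.7  1.5]
[457.  -61.4]
[449.7 -61.7]
[445.7 -59. ]
[408.1   3.8]
[406.1  11. ]
[409.9  16.6]
clk 25.55 pos [456.1 -10.1 185.9] yaw 114.9 tilt 1.03 q6 -2.11 F [-0.1  0.9 -0.1] w 46.7
 turn units(4deg): [-0.24 -0.09 -0.26]  yaw diff 1.1
 shift units now-axes: [0.007 0.236 2.194]  after turn: [0.017 0.199 2.198]
```

>>> servo_tool([
  [[0.05,0.12,0],[-0.24,-0.09,0.4]],
  [[0,0.12,0],[0,0,0]],
  [[0,0,0],[0,0,0]],
  [[0,0,0.4],[0,0,0]],
  [[0,0,0.5],[0,0,0]],
  [[0,0,0.5],[0,0,0]],
  [[0,0,0.3],[0,0,0]],
  [[0,0,0],[0,0,0]],
])

```text
clock: 26.22
ee_pos: [465.5, 0.9, 116.0]
orientation: [1.711, 2.633, 0.0]
force: [-0.5, 0.3, 0.3]
gripper_width: 47.0
```

```bash
python3 - <<'E'
from h import *
from plant import robot,vision
goto(robot.get_state(),464.3,-4.2,98,113.2)
E
```

```text
clk 26.22 pos [465.5   0.9 116. ] yaw 114.0 tilt 0.07 q6 -2.07 F [-0.5  0.3  0.3] w 47.0
 turn units(4deg): [0.01 0.01 0.19]  yaw diff -0.8
 shift units now-axes: [-0.104 -0.079  0.449]  after turn: [-0.106 -0.077  0.449]
```

>>> servo_tool([
  [[-0.1,-0.07,0.1],[0,0,0.2]],
  [[0,0,0.15],[0,0,0]],
  [[0,0,0.12],[0,0,0]],
  [[0,0,0.05],[0,0,0]],
  [[0,0,0],[0,0,0]],
])

```text
clock: 26.63
ee_pos: [465.3, -3.8, 99.5]
orientation: [1.728, 2.621, 0.001]
force: [0.6, 0.2, -0.7]
gripper_width: 47.2
```

```bash
python3 - <<'E'
from h import *
from plant import robot,vision
s=robot.get_state()
goto(s,464.3,-4.2,98,113.2)
c=vision.capture("wrist"); cv2.imwrite("pics/w17.png",cv2.cvtColor(c["image"],cv2.COLOR_RGB2BGR)[150:400,140:420])
print(proj(c,[s["ee_pos"],s["ee_pos"]+[0,0,22]]))
E
```

```text
clk 26.63 pos [465.3  -3.8  99.5] yaw 113.2 tilt 0.13 q6 -2.06 F [ 0.6  0.2 -0.7] w 47.2
 turn units(4deg): [ 0.02  0.02 -0.  ]  yaw diff 0.0
 shift units now-axes: [ 0.002 -0.027  0.037]  after turn: [ 0.002 -0.027  0.037]
[[271.54005828 268.19884234]
 [271.4789277  287.89733387]]
```

View pics/w17.png

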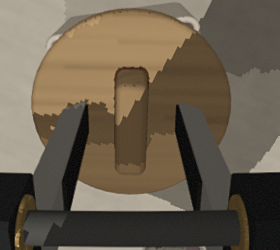

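```bash
python3 - <<'E'
from h import *
from plant import robot,vision
c=vision.capture("wrist"); crop(c,165,145,215,205,3,"w17c")
E
```

```text
(no output)
```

View pics/w17c.png

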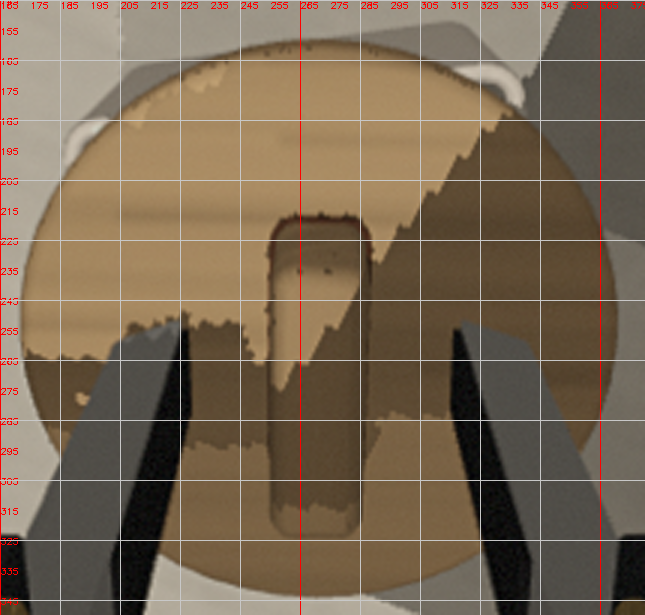

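```bash
python3 - <<'E'
from h import *
from plant import robot,vision
from scipy.optimize import least_squares
c=vision.capture("wrist")
rect(c,[((255,235),(255,315)),((260,324),(280,324)),((288,235),(285,315)),((260,235),(283,235))],120)
P=np.array([onz(c,u,v,94)[:2] for u,v in [(172.5,252),(370.3,252),(272,344)]])
r=least_squares(lambda p:np.hypot(*(P-p[:2]).T)-p[2],[463,-6,56]); print(r.x,r.fun.round(1))
goto(robot.get_state(),464.3,-4.2,98,113.2)
E
```

```text
ctr [463.4  -5.2] len/ang [(15.3, -66.8), (48.2, 22.4), (15.1, 113.3), (48.2, -158.0)]
[464.0280216   -4.55857479  55.00261046] [ 0.  0. -0.]
clk 26.78 pos [465.5  -3.8  99.9] yaw 113.2 tilt 0.16 q6 -2.06 F [ 0.3 -0.6  0.3] w 47.2
 turn units(4deg): [0.03 0.03 0.  ]  yaw diff -0.0
 shift units now-axes: [ 0.003 -0.032  0.048]  after turn: [ 0.003 -0.031  0.048]
```

>>> servo_tool([
  [[0,-0.04,0.05],[0,0,0]],
  [[0,0,0],[0,0,0]],
])

```text
clock: 26.95
ee_pos: [464.2, -4.5, 98.3]
orientation: [1.727, 2.62, 0.002]
force: [0.4, -0.4, 0.0]
gripper_width: 47.1
```

>>> servo_tool([
  [[0,0,0],[0,0,0]],
  [[0,0,0],[0,0,0]],
  [[0,0,0],[0,0,0]],
  [[0,0,0],[0,0,0]],
  [[0,0,0],[0,0,0]],
  [[0,0,0],[0,0,0]],
  [[0,0,0],[0,0,0]],
], grip=1, force=25)

```text
clock: 27.53
ee_pos: [464.3, -4.5, 98.7]
orientation: [1.727, 2.619, 0.003]
force: [-0.4, -0.0, -0.7]
gripper_width: 16.1
```

>>> servo_tool([
  [[0,0,-0.3],[0,0,0]],
  [[0,0,-0.5],[0,0,0]],
  [[0,0,-0.5],[0,0,0]],
  [[0,0,-0.5],[0,0,0]],
  [[0,0,-0.5],[0,0,0]],
  [[0,0,-0.2],[0,0,0]],
  [[0,0,0],[0,0,0]],
])

```text
clock: 28.12
ee_pos: [462.4, -4.3, 200.8]
orientation: [-1.729, -2.622, 0.002]
force: [-0.0, 0.4, -1.2]
gripper_width: 15.7
```

```bash
python3 - <<'E'
from h import *
from plant import robot,vision
goto(robot.get_state(),470,-120,200,90)
c=vision.capture("wrist"); cv2.imwrite("pics/w18.png",cv2.cvtColor(c["image"],cv2.COLOR_RGB2BGR))
E
```

```text
clk 28.12 pos [462.4  -4.3 200.8] yaw 113.2 tilt 0.07 q6 -2.06 F [-0.   0.4 -1.2] w 15.7
 turn units(4deg): [-0.02  0.    5.8 ]  yaw diff -23.2
 shift units now-axes: [-2.734 -0.965  0.021]  after turn: [-2.893  0.191  0.02 ]
```

View pics/w18.png

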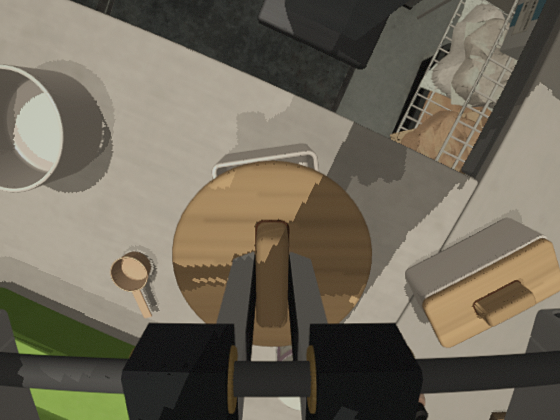

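>>> servo_tool([
  [[-0.5,0,0],[0,0,0]],
  [[-0.8,0,0],[0,0,0]],
  [[-0.8,0,0],[0,0,0]],
  [[-0.5,0,0],[0,0,0]],
  [[-0.2,0,0],[0,0,0]],
  [[0,0,0],[0,0,0]],
  [[0,0,0],[0,0,0]],
])

```text
clock: 28.75
ee_pos: [505.0, -109.8, 190.1]
orientation: [-1.72, -2.614, 0.007]
force: [0.7, 0.2, -1.6]
gripper_width: 15.7
```

```bash
python3 - <<'E'
from h import *
from plant import robot,vision
goto(robot.get_state(),489,-244,200,90)
c=vision.capture("wrist"); cv2.imwrite("pics/w19.png",cv2.cvtColor(c["image"],cv2.COLOR_RGB2BGR))
crop(c,60,40,160,150,5,"w19c")
E
```

```text
clk 28.75 pos [ 505.  -109.8  190.1] yaw 113.3 tilt 0.77 q6 -2.26 F [ 0.7  0.2 -1.6] w 15.7
 turn units(4deg): [-0.18 -0.08  5.83]  yaw diff -23.3
 shift units now-axes: [-2.921 -1.697 -0.252]  after turn: [-3.355 -0.4   -0.247]
```

View pics/w19.png

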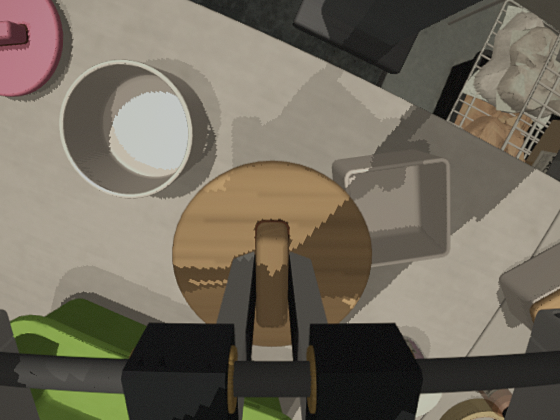

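View pics/w19c.png

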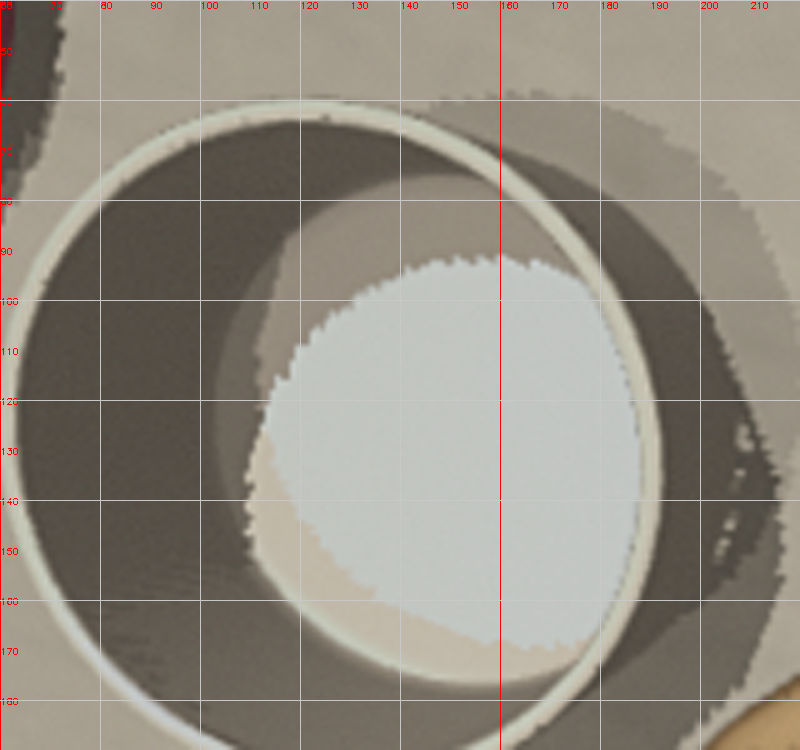

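```bash
python3 - <<'E'
from h import *
from plant import robot,vision
from scipy.optimize import least_squares
c=vision.capture("wrist")
P=np.array([onz(c,u,v,80)[:2] for u,v in [(122,59.5),(61.6,140),(77,80),(75,170),(175,180),(192,124),(184.5,100),(133,196)]])
r=least_squares(lambda p:np.hypot(*(P-p[:2]).T)-p[2],[487,-248,55]); print(r.x,r.fun.round(1))
crop(c,320,145,145,130,5,"w19d")
E
```

```text
[ 488.87436067 -241.97049313   54.13434258] [ 0.1  0.2 -0.6  0.9  0.5  0.1  0.1 -1.2]
```

View pics/w19d.png

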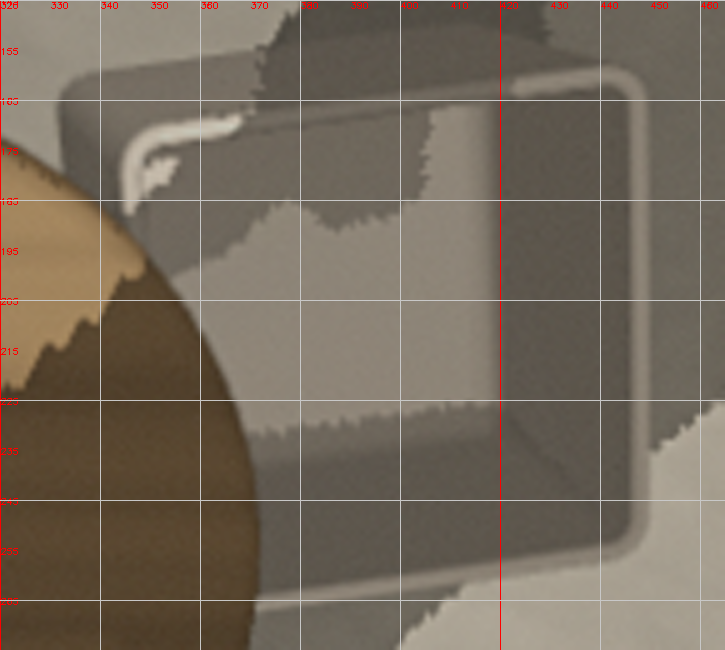

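```bash
python3 - <<'E'
from h import *
from plant import robot,vision
c=vision.capture("wrist")
rect(c,[((344,178),(344.5,186)),((372,266.7),(440,257)),((449.5,172),(449.5,245)),((352,170),(432,158.8))],72)
goto(robot.get_state(),488.7,-242.3,200,90)
E
```

```text
ctr [465.7  -4.6] len/ang [(90.8, -58.3), (90.4, 29.9), (93.0, 121.3), (91.0, -148.7)]
clk 28.90 pos [ 505.2 -109.2  191.1] yaw 113.4 tilt 0.69 q6 -2.26 F [ 0.2  0.  -1.3] w 15.8
 turn units(4deg): [-0.16 -0.07  5.85]  yaw diff -23.4
 shift units now-axes: [-2.889 -1.702 -0.228]  after turn: [-3.328 -0.412 -0.224]
```

>>> servo_tool([
  [[0,0,-0.2],[-0.18,-0.08,0.7]],
  [[0,0,-0.05],[0,0,1]],
  [[0,0,-0.05],[0,0,1]],
  [[0,0,-0.05],[0,0,1]],
  [[0,0,-0.05],[0,0,1]],
  [[0,0,0],[0,0,0.7]],
  [[0,0,0],[0,0,0]],
])

```text
clock: 29.48
ee_pos: [504.1, -102.6, 209.2]
orientation: [2.196, 2.243, 0.008]
force: [-0.0, -0.5, -1.7]
gripper_width: 15.8
```

```bash
python3 - <<'E'
from h import *
from plant import robot,vision
goto(robot.get_state(),488.7,-242.3,200,90)
E
```

```text
clk 29.48 pos [ 504.1 -102.6  209.2] yaw 91.2 tilt 0.32 q6 -1.87 F [-0.  -0.5 -1.7] w 15.8
 turn units(4deg): [ 0.07 -0.03  0.3 ]  yaw diff -1.2
 shift units now-axes: [-3.484 -0.461  0.221]  after turn: [-3.493 -0.386  0.23 ]
```

>>> servo_tool([
  [[-0.4,-0.06,0],[0.07,-0.03,0.3]],
  [[-0.7,-0.08,0],[0,0,0]],
  [[-0.7,-0.08,0],[0,0,0]],
  [[-0.7,-0.08,0],[0,0,0]],
  [[-0.6,-0.06,0],[0,0,0]],
  [[-0.3,-0.03,0],[0,0,0]],
  [[0,0,0],[0,0,0]],
  [[0,0,0.4],[0,0,0]],
  [[0,0,0.6],[0,0,0]],
  [[0,0,0.5],[0,0,0]],
  [[0,0,0],[0,0,0]],
  [[0,0,0],[0,0,0]],
])

```text
clock: 30.48
ee_pos: [490.9, -233.7, 150.2]
orientation: [2.188, 2.248, 0.005]
force: [-0.4, 0.2, -0.7]
gripper_width: 15.5
```

```bash
python3 - <<'E'
from h import *
from plant import robot,vision
goto(robot.get_state(),488.7,-242.3,110,90)
c=vision.capture("wrist"); cv2.imwrite("pics/w20.png",cv2.cvtColor(c["image"],cv2.COLOR_RGB2BGR))
E
```

```text
clk 30.48 pos [ 490.9 -233.7  150.2] yaw 91.6 tilt 0.32 q6 -2.11 F [-0.4  0.2 -0.7] w 15.5
 turn units(4deg): [0.08 0.01 0.39]  yaw diff -1.6
 shift units now-axes: [-0.212 -0.066  1.004]  after turn: [-0.215 -0.055  1.004]
```

View pics/w20.png

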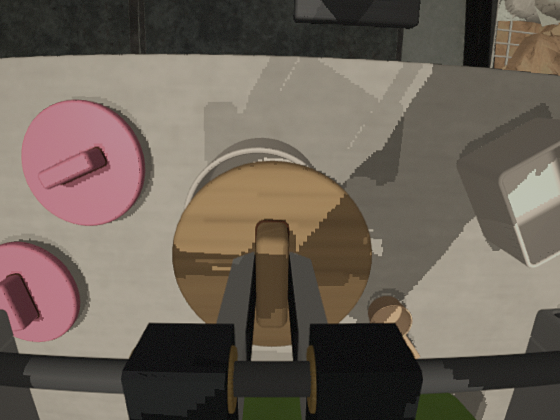

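Consistent: needs ~9 mm to image left.

>>> servo_tool([
  [[-0.11,-0.03,0],[0.08,0,0]],
  [[-0.1,-0.03,0],[0,0,0]],
  [[0,0,0.25],[0,0,0]],
  [[0,0,0.3],[0,0,0]],
  [[0,0,0.15],[0,0,0]],
  [[0,0,0],[0,0,0]],
])

```text
clock: 31.03
ee_pos: [490.2, -242.8, 123.8]
orientation: [2.185, 2.249, 0.001]
force: [-0.7, -0.8, -1.9]
gripper_width: 15.8
```

```bash
python3 - <<'E'
from h import *
from plant import robot,vision
s=robot.get_state(); goto(s,488.7,-242.3,95,np.degrees(np.arctan2(*R.from_rotvec(s["orientation"]).as_matrix()[:2,0][::-1])))
c=vision.capture("wrist"); crop(c,165,110,220,150,3,"w21")
E
```

```text
clk 31.03 pos [ 490.2 -242.8  123.8] yaw 91.7 tilt 0.36 q6 -2.13 F [-0.7 -0.8 -1.9] w 15.8
 turn units(4deg): [0.07 0.06 0.  ]  yaw diff 0.0
 shift units now-axes: [ 0.017 -0.04   0.72 ]  after turn: [ 0.014 -0.037  0.72 ]
```

View pics/w21.png

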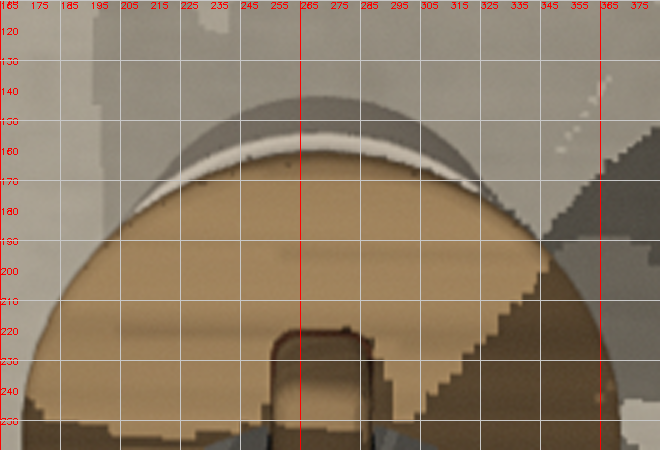

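>>> servo_tool([
  [[0,-0.04,0.15],[0.07,0.06,0]],
  [[0,0,0.12],[0,0,0]],
  [[0,0,0.1],[0,0,0]],
  [[0,0,0.08],[0,0,0]],
  [[0,0,0],[0,0,0]],
])

```text
clock: 31.5
ee_pos: [488.6, -242.9, 104.4]
orientation: [-2.188, -2.253, 0.0]
force: [0.9, 0.1, -1.4]
gripper_width: 15.9
```

```bash
python3 - <<'E'
from h import *
from plant import robot,vision
s=robot.get_state(); goto(s,488.7,-242.3,95,91.7)
E
```

```text
clk 31.50 pos [ 488.6 -242.9  104.4] yaw 91.7 tilt 0.05 q6 -2.13 F [ 0.9  0.1 -1.4] w 15.9
 turn units(4deg): [-0.01 -0.01 -0.01]  yaw diff 0.0
 shift units now-axes: [0.015 0.004 0.235]  after turn: [0.015 0.004 0.235]
```

>>> servo_tool([
  [[0.01,0,0.08],[0,0,0]],
  [[0,0,0.08],[0,0,0]],
  [[0,0,0.06],[0,0,0]],
  [[0,0,0],[0,0,0]],
])

```text
clock: 31.83
ee_pos: [488.8, -242.5, 95.0]
orientation: [-2.189, -2.253, -0.0]
force: [0.1, -0.0, -1.5]
gripper_width: 16.4
```

```bash
python3 - <<'E'
from h import *
from plant import robot,vision
s=robot.get_state(); goto(s,488.7,-242.3,95,91.7)
c=vision.capture("wrist"); crop(c,165,130,220,110,3,"w22")
c=vision.capture("scene"); crop(c,295,200,80,75,8,"s22")
E
```

```text
clk 31.83 pos [ 488.8 -242.5   95. ] yaw 91.7 tilt 0.01 q6 -2.13 F [ 0.1 -0.  -1.5] w 16.4
 turn units(4deg): [-0.   -0.   -0.01]  yaw diff 0.0
 shift units now-axes: [ 0.006 -0.002 -0.001]  after turn: [ 0.006 -0.002 -0.001]
```

View pics/s22.png

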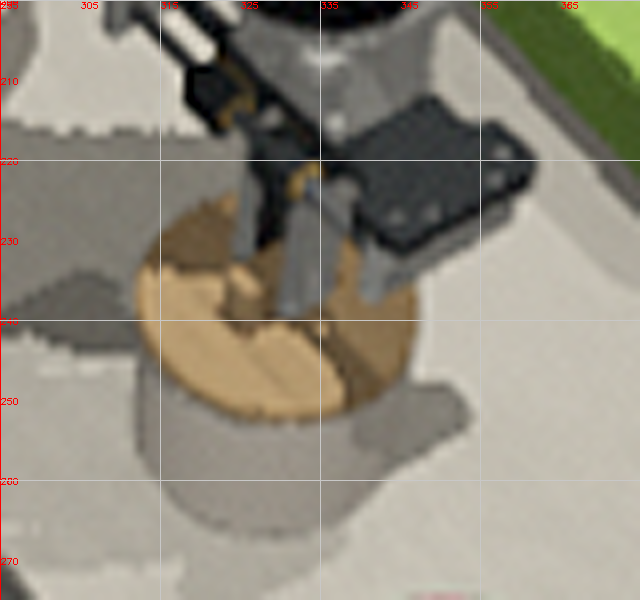

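Fully inserted at the expected height. A hair more, then release and rise.

>>> servo_tool([
  [[0,0,0.05],[0,0,0]],
  [[0,0,0.03],[0,0,0]],
  [[0,0,0],[0,0,0]],
])

```text
clock: 32.18
ee_pos: [489.5, -242.8, 95.1]
orientation: [2.187, 2.252, 0.001]
force: [-0.3, -0.5, -2.0]
gripper_width: 15.7
```

>>> servo_tool([
  [[0,0,0],[0,0,0]],
  [[0,0,0],[0,0,0]],
  [[0,0,0],[0,0,0]],
  [[0,0,0],[0,0,0]],
  [[0,0,0],[0,0,0]],
], grip=0)

```text
clock: 32.6
ee_pos: [490.0, -243.1, 95.7]
orientation: [2.186, 2.25, 0.002]
force: [-0.0, 0.2, -0.5]
gripper_width: 44.8
```

>>> servo_tool([
  [[0,0,-0.4],[0,0,0]],
  [[0,0,-0.8],[0,0,0]],
  [[0,0,-0.8],[0,0,0]],
  [[0,0,-0.6],[0,0,0]],
  [[0,0,-0.2],[0,0,0]],
  [[0,0,0],[0,0,0]],
])

```text
clock: 33.1
ee_pos: [488.6, -242.4, 210.1]
orientation: [-2.189, -2.253, -0.0]
force: [-0.1, -0.4, 0.1]
gripper_width: 47.0
```

```bash
python3 - <<'E'
from h import *
from plant import robot,vision
goto(robot.get_state(),398.5,422,200,132)
c=vision.capture("wrist"); cv2.imwrite("pics/w23.png",cv2.cvtColor(c["image"],cv2.COLOR_RGB2BGR))
E
```

```text
clk 33.10 pos [ 488.6 -242.4  210.1] yaw 91.7 tilt 0.02 q6 -2.13 F [-0.1 -0.4  0.1] w 47.0
 turn units(4deg): [ 0.000e+00 -1.000e-02 -1.009e+01]  yaw diff 40.3
 shift units now-axes: [16.667 -1.773  0.257]  after turn: [13.85   9.44   0.251]
```

View pics/w23.png

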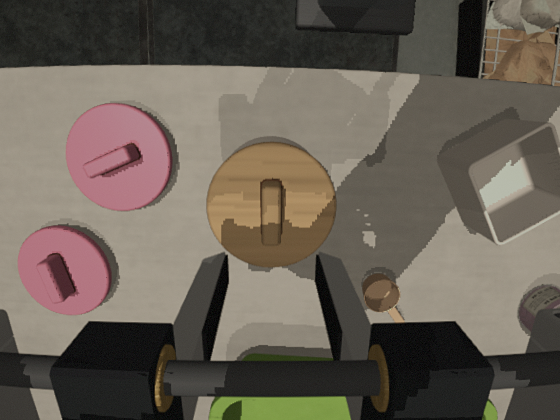

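>>> servo_tool([
  [[0.5,-0.05,0],[0,0,0]],
  [[0.95,-0.1,0],[0,0,0]],
  [[0.97,-0.1,0],[0,0,0]],
  [[0.97,-0.1,0],[0,0,0]],
  [[0.97,-0.1,0],[0,0,0]],
  [[0.97,-0.1,0],[0,0,0]],
  [[0.97,-0.1,0],[0,0,0]],
  [[0.97,-0.1,0],[0,0,0]],
  [[0.97,-0.1,0],[0,0,0]],
  [[0.97,-0.1,0],[0,0,0]],
  [[0.97,-0.1,0],[0,0,0]],
  [[0.97,-0.1,0],[0,0,0]],
  [[0.97,-0.1,0],[0,0,0]],
  [[0.97,-0.1,0],[0,0,0]],
  [[0.97,-0.1,0],[0,0,0]],
  [[0.97,-0.1,0],[0,0,0]],
  [[0.7,-0.08,0],[0,0,0]],
  [[0.4,-0.05,0],[0,0,0]],
  [[0,0,0],[0,0,0]],
])

```text
clock: 34.73
ee_pos: [385.1, 428.0, 173.2]
orientation: [-2.178, -2.23, 0.057]
force: [-0.7, 0.1, 0.6]
gripper_width: 47.1
```

```bash
python3 - <<'E'
from h import *
from plant import robot,vision
goto(robot.get_state(),398.5,422,200,132)
E
```

```text
clk 34.73 pos [385.1 428.  173.2] yaw 91.4 tilt 2.51 q6 -0.84 F [-0.7  0.1  0.6] w 47.1
 turn units(4deg): [ -0.63  -0.11 -10.16]  yaw diff 40.6
 shift units now-axes: [-0.164  0.301 -0.683]  after turn: [-0.335  0.147 -0.671]
```

>>> servo_tool([
  [[0,0,-0.3],[-0.6,-0.1,-0.6]],
  [[0,0,-0.1],[0,0,-1]],
  [[0,0,-0.05],[0,0,-1]],
  [[0,0,-0.05],[0,0,-1]],
  [[0,0,-0.05],[0,0,-1]],
  [[0,0,-0.05],[0,0,-1]],
  [[0,0,-0.05],[0,0,-1]],
  [[0,0,-0.05],[0,0,-1]],
  [[0,0,-0.05],[0,0,-1]],
  [[0,0,0],[0,0,-1]],
  [[0,0,0],[0,0,-0.5]],
  [[0,0,0],[0,0,0]],
])

```text
clock: 35.73
ee_pos: [383.1, 417.4, 181.4]
orientation: [-1.233, -2.884, 0.066]
force: [-1.2, 0.9, 0.5]
gripper_width: 46.8
```

```bash
python3 - <<'E'
from h import *
from plant import robot,vision
goto(robot.get_state(),398.5,422,200,132)
c=vision.capture("wrist"); cv2.imwrite("pics/w24.png",cv2.cvtColor(c["image"],cv2.COLOR_RGB2BGR))
E
```

```text
clk 35.73 pos [383.1 417.4 181.4] yaw 133.7 tilt 2.41 q6 -1.56 F [-1.2  0.9  0.5] w 46.8
 turn units(4deg): [-0.57  0.19  0.42]  yaw diff -1.7
 shift units now-axes: [-0.189  0.34  -0.476]  after turn: [-0.172  0.364 -0.464]
```

View pics/w24.png

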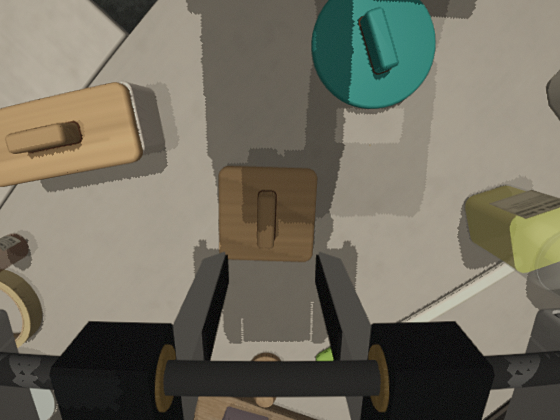

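```bash
python3 - <<'E'
from h import *
from plant import robot,vision
c=vision.capture("wrist"); crop(c,205,150,130,125,6,"w24c")
E
```

```text
(no output)
```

View pics/w24c.png

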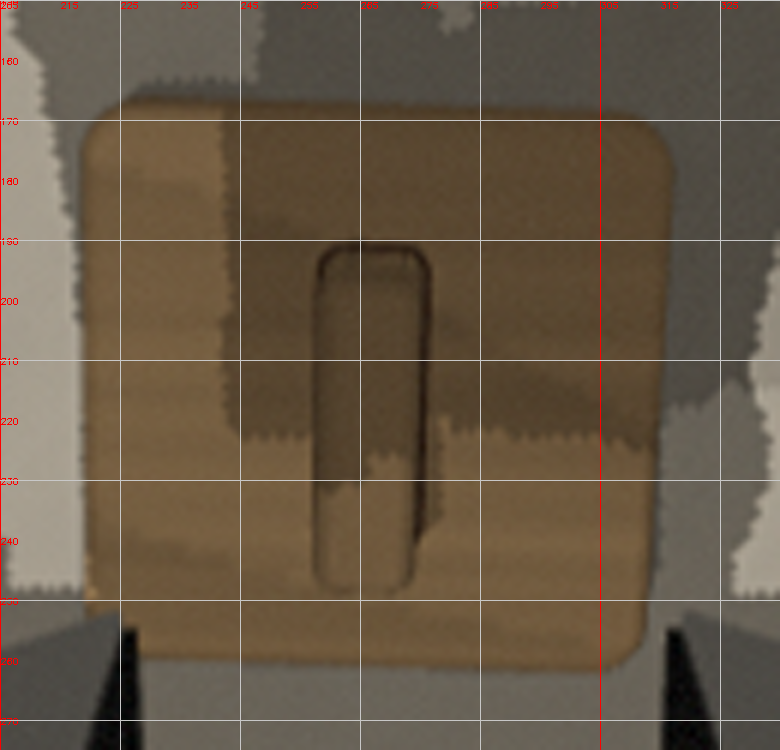

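```bash
python3 - <<'E'
from h import *
from plant import robot,vision
c=vision.capture("wrist")
rect(c,[((218.8,180),(219.3,245)),((230,259.7),(305,261.7)),((317,180),(313,250)),((230,167),(305,169))],22)
rect(c,[((258,200),(257.2,243)),((260,248.5),(272,248.7)),((276,198),(274,243)),((260,197),(272,197.3))],48)
goto(robot.get_state(),398.5,422,110,132)
E
```

```text
ctr [397.1 421.8] len/ang [(93.5, -47.9), (93.7, 41.9), (93.8, 132.2), (93.5, -137.9)]
  ctr [397.1 421.9] len/ang [(16.0, -47.8), (48.5, 41.9), (15.4, 132.8), (48.4, -138.8)]
clk 35.88 pos [383.1 417.8 182.1] yaw 133.5 tilt 2.37 q6 -1.56 F [-0.7 -0.7 -0.3] w 47.0
 turn units(4deg): [-0.56  0.19  0.38]  yaw diff -1.5
 shift units now-axes: [-0.166  0.422  1.789]  after turn: [-0.18   0.356  1.802]
```

>>> servo_tool([
  [[0,0,0],[-0.56,0.19,0.38]],
  [[-0.08,0.16,0],[0,0,0]],
  [[-0.08,0.16,0],[0,0,0]],
  [[0,0,0.4],[0,0,0]],
  [[0,0,0.6],[0,0,0]],
  [[0,0,0.7],[0,0,0]],
  [[0,0,0.6],[0,0,0]],
  [[0,0,0.3],[0,0,0]],
  [[0,0,0],[0,0,0]],
  [[0,0,0],[0,0,0]],
])

```text
clock: 36.72
ee_pos: [403.0, 422.4, 74.0]
orientation: [1.284, 2.866, -0.005]
force: [-0.6, 0.1, 0.3]
gripper_width: 46.7
```

```bash
python3 - <<'E'
from h import *
from plant import robot,vision
goto(robot.get_state(),397.1,421.9,26.5,132)
E
```

```text
clk 36.72 pos [403.  422.4  74. ] yaw 131.8 tilt 0.19 q6 -1.55 F [-0.6  0.1  0.3] w 46.7
 turn units(4deg): [-0.03  0.03 -0.06]  yaw diff 0.2
 shift units now-axes: [ 0.091 -0.116  1.189]  after turn: [ 0.089 -0.119  1.189]
```

>>> servo_tool([
  [[0.09,-0.11,0],[0,0,0]],
  [[0,0,0.3],[0,0,0]],
  [[0,0,0.35],[0,0,0]],
  [[0,0,0.25],[0,0,0]],
  [[0,0,0.1],[0,0,0]],
  [[0,0,0],[0,0,0]],
  [[0,0,0],[0,0,0]],
])

```text
clock: 37.3
ee_pos: [398.9, 424.3, 36.6]
orientation: [1.281, 2.864, 0.006]
force: [0.1, -1.0, 0.5]
gripper_width: 46.9
```

```bash
python3 - <<'E'
from h import *
from plant import robot,vision
goto(robot.get_state(),397.1,421.9,26.5,132)
c=vision.capture("wrist"); crop(c,165,145,215,205,3,"w25")
E
```

```text
clk 37.30 pos [398.9 424.3  36.6] yaw 131.8 tilt 0.34 q6 -1.54 F [ 0.1 -1.   0.5] w 46.9
 turn units(4deg): [ 0.08  0.03 -0.05]  yaw diff 0.2
 shift units now-axes: [-0.014 -0.076  0.251]  after turn: [-0.015 -0.074  0.251]
```

View pics/w25.png

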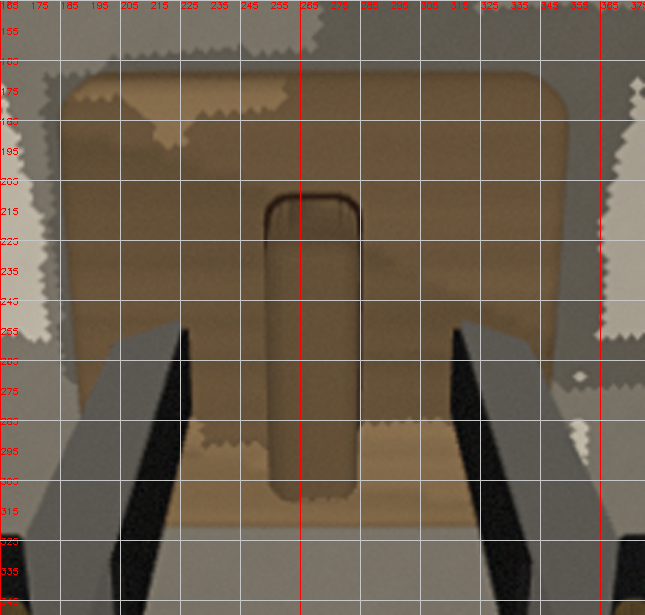

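>>> servo_tool([
  [[-0.01,-0.07,0.05],[0.08,0.03,0]],
  [[0,0,0.12],[0,0,0]],
  [[0,0,0.08],[0,0,0]],
  [[0,0,0],[0,0,0]],
])

```text
clock: 37.68
ee_pos: [397.5, 422.5, 27.3]
orientation: [1.283, 2.867, 0.003]
force: [-0.5, 0.1, -0.7]
gripper_width: 47.0
```

```bash
python3 - <<'E'
from h import *
from plant import robot,vision
goto(robot.get_state(),397.1,421.9,26.5,132)
c=vision.capture("wrist"); crop(c,165,145,215,205,3,"w26")
E
```

```text
clk 37.68 pos [397.5 422.5  27.3] yaw 131.8 tilt 0.11 q6 -1.55 F [-0.5  0.1 -0.7] w 47.0
 turn units(4deg): [ 0.03 -0.   -0.05]  yaw diff 0.2
 shift units now-axes: [-0.004 -0.018  0.02 ]  after turn: [-0.003 -0.018  0.02 ]
```

View pics/w26.png

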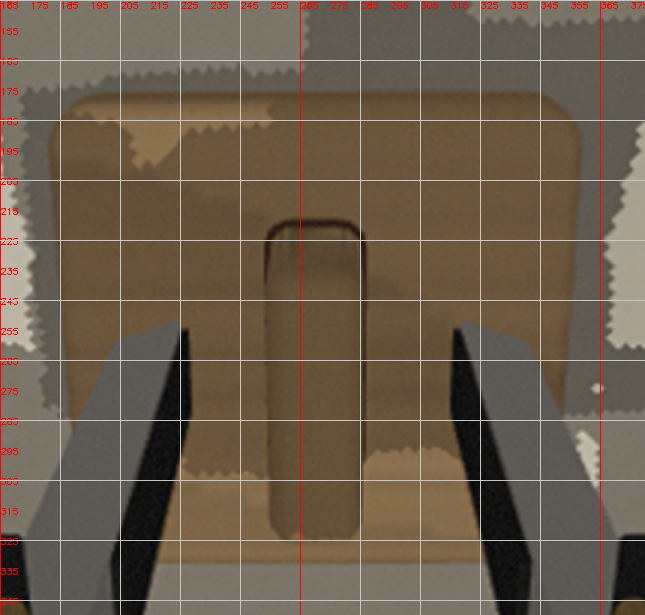

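>>> servo_tool([
  [[0,-0.02,0],[0,0,0]],
  [[0,0,0],[0,0,0]],
  [[0,0,0],[0,0,0]],
  [[0,0,0],[0,0,0]],
  [[0,0,0],[0,0,0]],
  [[0,0,0],[0,0,0]],
  [[0,0,0],[0,0,0]],
], grip=1, force=25)

```text
clock: 38.32
ee_pos: [397.1, 422.1, 27.9]
orientation: [1.283, 2.867, 0.004]
force: [0.3, -0.1, -0.6]
gripper_width: 15.7
```

>>> servo_tool([
  [[0,0,-0.3],[0,0,0]],
  [[0,0,-0.7],[0,0,0]],
  [[0,0,-0.8],[0,0,0]],
  [[0,0,-0.8],[0,0,0]],
  [[0,0,-0.8],[0,0,0]],
  [[0,0,-0.6],[0,0,0]],
  [[0,0,-0.2],[0,0,0]],
  [[0,0,0],[0,0,0]],
])

```text
clock: 38.98
ee_pos: [395.4, 420.6, 207.2]
orientation: [-1.283, -2.868, -0.0]
force: [-0.8, 0.0, -2.6]
gripper_width: 16.0
```

```bash
python3 - <<'E'
from h import *
from plant import robot,vision
goto(robot.get_state(),465.7,-4.6,200,121)
c=vision.capture("top"); crop(c,225,140,120,90,6,"t27")
E
```

```text
clk 38.98 pos [395.4 420.6 207.2] yaw 131.8 tilt 0.01 q6 -1.55 F [-0.8  0.  -2.6] w 16.0
 turn units(4deg): [ 0.  -0.   2.7]  yaw diff -10.8
 shift units now-axes: [-9.098 -5.773  0.179]  after turn: [-10.017  -3.968   0.18 ]
```

View pics/t27.png

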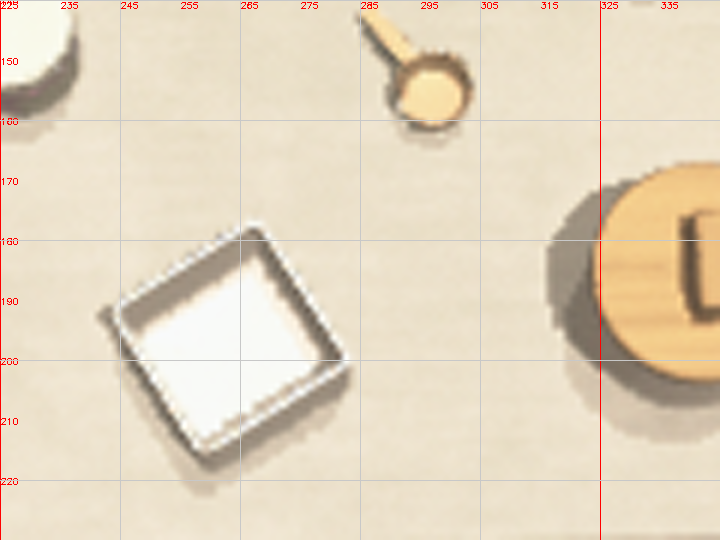

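```bash
python3 - <<'E'
from h import *
from plant import robot,vision
c=vision.capture("top")
P=np.array([onz(c,u,v,72)[:2] for u,v in [(243.8,191.2),(267.5,177),(282.8,200.3),(258.5,215.3)]]); print(P.mean(0),P)
E
```

```text
[464.38443413  -5.28194171] [[480.14586005  53.39221621]
 [523.03646372 -19.30661331]
 [449.39182589 -64.61221831]
 [404.96358684   9.39884858]]
```

>>> servo_tool([
  [[0,0,0],[0,0,0.7]],
  [[0,0,0],[0,0,1]],
  [[0,0,0],[0,0,0.8]],
  [[-0.5,-0.2,0],[0,0,0]],
  [[-0.9,-0.35,0],[0,0,0]],
  [[-0.9,-0.36,0],[0,0,0]],
  [[-0.9,-0.36,0],[0,0,0]],
  [[-0.9,-0.36,0],[0,0,0]],
  [[-0.9,-0.36,0],[0,0,0]],
  [[-0.9,-0.36,0],[0,0,0]],
  [[-0.6,-0.24,0],[0,0,0]],
  [[-0.3,-0.12,0],[0,0,0]],
  [[0,0,0],[0,0,0]],
  [[0,0,0],[0,0,0]],
])

```text
clock: 40.25
ee_pos: [434.5, 114.8, 178.4]
orientation: [-1.525, -2.717, 0.062]
force: [0.4, 0.9, -1.4]
gripper_width: 15.8
```

```bash
python3 - <<'E'
from h import *
from plant import robot,vision
goto(robot.get_state(),465.7,-4.6,200,121)
c=vision.capture("wrist"); cv2.imwrite("pics/w28.png",cv2.cvtColor(c["image"],cv2.COLOR_RGB2BGR))
E
```

```text
clk 40.25 pos [434.5 114.8 178.4] yaw 121.4 tilt 2.73 q6 -1.93 F [ 0.4  0.9 -1.4] w 15.8
 turn units(4deg): [-0.68 -0.04  0.1 ]  yaw diff -0.4
 shift units now-axes: [-2.954 -0.915 -0.506]  after turn: [-2.962 -0.869 -0.541]
```

View pics/w28.png

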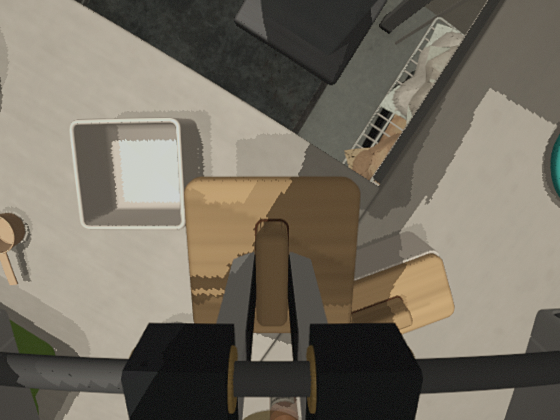

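```bash
python3 - <<'E'
from h import *
from plant import robot,vision
c=vision.capture("wrist"); crop(c,60,105,140,135,5,"w28c")
E
```

```text
(no output)
```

View pics/w28c.png

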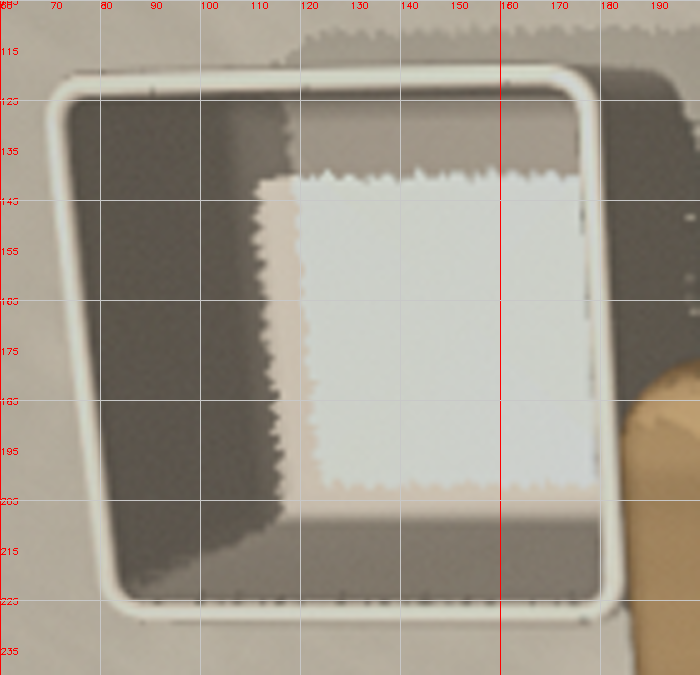

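```bash
python3 - <<'E'
from h import *
from plant import robot,vision
c=vision.capture("wrist")
rect(c,[((70,135),(80.6,215)),((90,229),(176,229)),((179.6,135),(185,215)),((80,120),(168,118))],72)
goto(robot.get_state(),465.9,-4.6,200,121)
E
```

```text
ctr [465.1  -2.2] len/ang [(90.0, -58.5), (90.4, 32.4), (89.7, 121.6), (90.2, -147.8)]
clk 40.40 pos [434.7 116.1 179.1] yaw 121.5 tilt 2.66 q6 -1.93 F [-0.2  0.9 -1. ] w 15.7
 turn units(4deg): [-0.66 -0.03  0.13]  yaw diff -0.5
 shift units now-axes: [-2.978 -0.936 -0.487]  after turn: [-2.987 -0.885 -0.523]
```

>>> servo_tool([
  [[0,0,-0.2],[-0.66,0,0]],
  [[-0.4,-0.14,-0.1],[0,0,0]],
  [[-0.7,-0.2,0],[0,0,0]],
  [[-0.7,-0.2,0],[0,0,0]],
  [[-0.5,-0.15,0],[0,0,0]],
  [[-0.3,-0.08,0],[0,0,0]],
  [[0,0,0],[0,0,0]],
  [[0,0,0],[0,0,0]],
])

```text
clock: 41.07
ee_pos: [464.2, 16.2, 189.6]
orientation: [-1.513, -2.75, -0.004]
force: [0.3, 0.1, -0.7]
gripper_width: 15.8
```

```bash
python3 - <<'E'
from h import *
from plant import robot,vision
goto(robot.get_state(),465.3,-3,120,121.7)
c=vision.capture("wrist"); crop(c,140,100,240,170,3,"w29")
E
```

```text
clk 41.07 pos [464.2  16.2 189.6] yaw 122.4 tilt 0.23 q6 -2.18 F [ 0.3  0.1 -0.7] w 15.8
 turn units(4deg): [ 0.01 -0.06  0.16]  yaw diff -0.7
 shift units now-axes: [-0.429 -0.235  1.738]  after turn: [-0.424 -0.229  1.74 ]
```

View pics/w29.png

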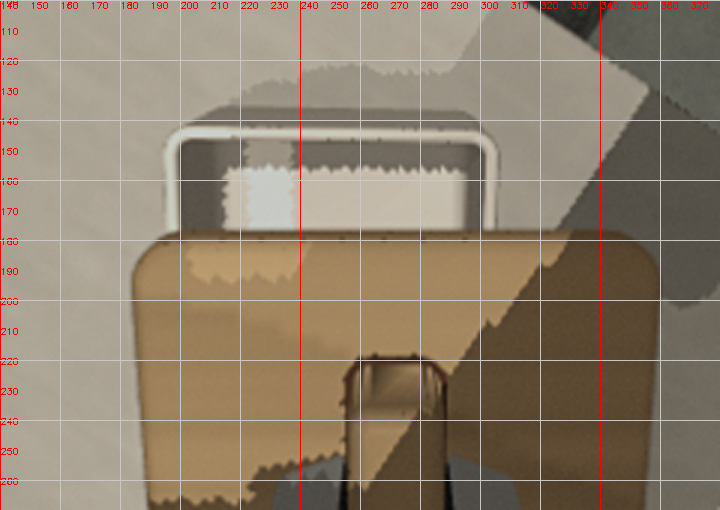

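```bash
python3 - <<'E'
from h import *
from plant import robot,vision
c=vision.capture("wrist"); s=robot.get_state()
L=[onz(c,u,v,72)[:2] for u,v in [(194.5,155),(196,175),(304.5,158),(306,175),(208,142),(292,142.3)]]
a=np.degrees(np.arctan2(*(L[4]-L[5])[::-1])); print("edge ang",a, np.degrees(np.arctan2(*(L[0]-L[1])[::-1])),np.degrees(np.arctan2(*(L[2]-L[3])[::-1])))
th=np.radians(121.7); ux=np.array([np.cos(th),np.sin(th)]); uy=np.array([np.cos(th-np.pi/2),np.sin(th-np.pi/2)])
xs=[l@ux for l in L[:4]]; ys=[l@uy for l in L[4:]]
cx=np.mean(xs); cy=np.mean(ys)+46
print("widths",xs,ys,"ctr",cx*ux+cy*uy)
E
```

```text
edge ang -57.97468485729619 -146.53008752698182 -141.2026549730863
widths [np.float64(-292.8803161749444), np.float64(-292.3674269270687), np.float64(-202.88656193773622), np.float64(-201.13255817782442)] [np.float64(348.20265352921706), np.float64(347.8167134841262)] ctr [465.18573894  -3.37889042]
```

>>> servo_tool([
  [[-0.21,-0.11,0],[0,-0.06,0.1]],
  [[-0.2,-0.11,0],[0,0,0]],
  [[0,0,0.3],[0,0,0]],
  [[0,0,0.5],[0,0,0]],
  [[0,0,0.5],[0,0,0]],
  [[0,0,0.2],[0,0,0]],
  [[0,0,0],[0,0,0]],
])

```text
clock: 41.75
ee_pos: [465.9, -2.3, 128.8]
orientation: [1.515, 2.748, 0.002]
force: [0.0, -0.5, -0.9]
gripper_width: 16.0
```

```bash
python3 - <<'E'
from h import *
from plant import robot,vision
goto(robot.get_state(),465.2,-3.3,105,122)
c=vision.capture("wrist"); crop(c,140,120,240,150,3,"w30")
E
```

```text
clk 41.75 pos [465.9  -2.3 128.8] yaw 122.3 tilt 0.25 q6 -2.22 F [ 0.  -0.5 -0.9] w 16.0
 turn units(4deg): [0.05 0.04 0.07]  yaw diff -0.3
 shift units now-axes: [-0.011 -0.03   0.595]  after turn: [-0.013 -0.028  0.595]
```

View pics/w30.png

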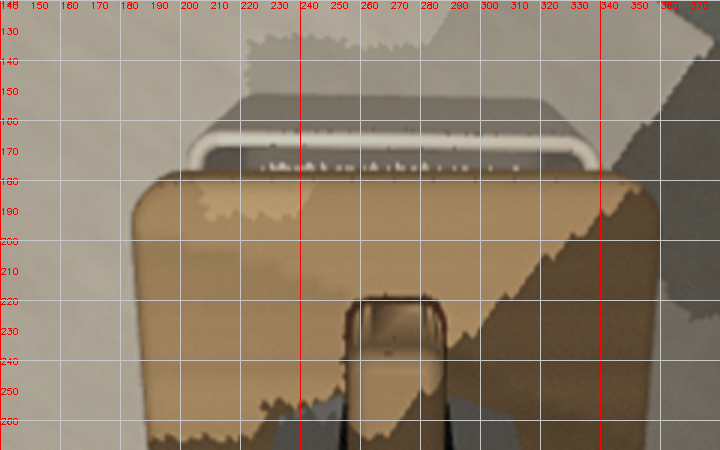

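>>> servo_tool([
  [[-0.01,-0.03,0.15],[0.05,0.04,0.15]],
  [[0,0,0.2],[0,0,0]],
  [[0,0,0.15],[0,0,0]],
  [[0,0,0.06],[0,0,0]],
  [[0,0,0],[0,0,0]],
])

```text
clock: 42.22
ee_pos: [466.7, -3.7, 107.9]
orientation: [1.53, 2.739, 0.002]
force: [0.1, -0.5, -0.8]
gripper_width: 15.5
```

```bash
python3 - <<'E'
from h import *
from plant import robot,vision
goto(robot.get_state(),465.2,-3.3,88,121.7)
E
```

```text
clk 42.22 pos [466.7  -3.7 107.9] yaw 121.6 tilt 0.25 q6 -2.21 F [ 0.1 -0.5 -0.8] w 15.5
 turn units(4deg): [ 0.05  0.04 -0.02]  yaw diff 0.1
 shift units now-axes: [ 0.029 -0.03   0.497]  after turn: [ 0.028 -0.028  0.497]
```

>>> servo_tool([
  [[0.02,-0.03,0.08],[0.05,0.04,0]],
  [[0,0,0.1],[0,0,0]],
  [[0,0,0.1],[0,0,0]],
  [[0,0,0.06],[0,0,0]],
  [[0,0,0],[0,0,0]],
])

```text
clock: 42.63
ee_pos: [465.4, -3.5, 93.4]
orientation: [1.532, 2.742, 0.0]
force: [-1.3, -0.9, -1.5]
gripper_width: 15.9
```

```bash
python3 - <<'E'
from h import *
from plant import robot,vision
goto(robot.get_state(),465.2,-3.3,88,121.7)
c=vision.capture("scene"); crop(c,250,170,70,60,8,"s31")
E
```

```text
clk 42.63 pos [465.4  -3.5  93.4] yaw 121.6 tilt 0.01 q6 -2.21 F [-1.3 -0.9 -1.5] w 15.9
 turn units(4deg): [ 0.    0.   -0.02]  yaw diff 0.1
 shift units now-axes: [ 0.008 -0.002  0.134]  after turn: [ 0.008 -0.002  0.134]
```

View pics/s31.png

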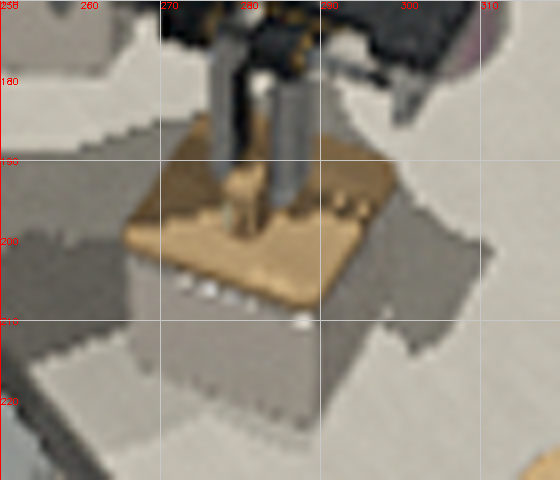

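Plug is entering. Continue home.

>>> servo_tool([
  [[0,0,0.07],[0,0,0]],
  [[0,0,0.07],[0,0,0]],
  [[0,0,0.05],[0,0,0]],
  [[0,0,0.02],[0,0,0]],
  [[0,0,0],[0,0,0]],
])

```text
clock: 43.1
ee_pos: [466.5, -3.3, 87.7]
orientation: [1.53, 2.74, 0.003]
force: [-0.5, 0.5, -1.5]
gripper_width: 15.6
```

```bash
python3 - <<'E'
from h import *
from plant import robot,vision
goto(robot.get_state(),465.2,-3.3,88,121.7)
c=vision.capture("scene"); crop(c,250,170,70,60,8,"s32")
E
```

```text
clk 43.10 pos [466.5  -3.3  87.7] yaw 121.6 tilt 0.20 q6 -2.21 F [-0.5  0.5 -1.5] w 15.6
 turn units(4deg): [ 0.04  0.02 -0.02]  yaw diff 0.1
 shift units now-axes: [ 0.017 -0.028 -0.007]  after turn: [ 0.017 -0.028 -0.007]
```

View pics/s32.png

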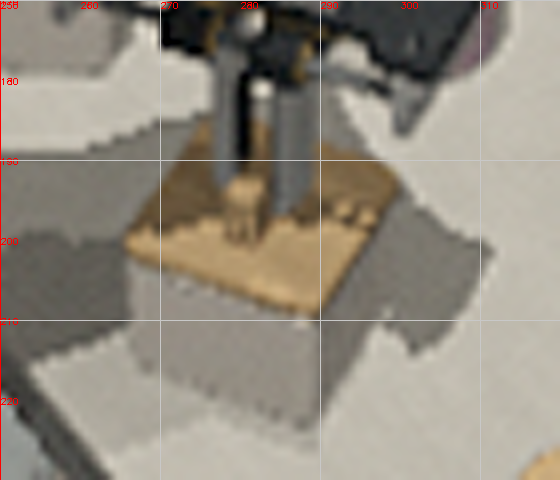

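>>> servo_tool([
  [[0,0,0.05],[0,0,0]],
  [[0,0,0.03],[0,0,0]],
  [[0,0,0],[0,0,0]],
])

```text
clock: 43.4
ee_pos: [467.2, -3.1, 87.5]
orientation: [1.529, 2.739, 0.005]
force: [-0.1, -0.6, -2.0]
gripper_width: 15.8
```

>>> servo_tool([
  [[0,0,0],[0,0,0]],
  [[0,0,0],[0,0,0]],
  [[0,0,0],[0,0,0]],
  [[0,0,0],[0,0,0]],
  [[0,0,0],[0,0,0]],
], grip=0)

```text
clock: 43.82
ee_pos: [467.4, -3.2, 86.9]
orientation: [1.529, 2.738, 0.005]
force: [-0.3, -0.2, 0.4]
gripper_width: 45.2
```

>>> servo_tool([
  [[0,0,-0.4],[0,0,0]],
  [[0,0,-0.8],[0,0,0]],
  [[0,0,-0.8],[0,0,0]],
  [[0,0,-0.8],[0,0,0]],
  [[0,0,-0.3],[0,0,0]],
  [[0,0,0],[0,0,0]],
])

```text
clock: 44.32
ee_pos: [465.4, -3.2, 214.3]
orientation: [1.532, 2.743, 0.001]
force: [0.9, -0.7, -0.5]
gripper_width: 46.7
```

```bash
python3 - <<'E'
from h import *
from plant import robot,vision
goto(robot.get_state(),340,-3,210,121.7)
c=vision.capture("wrist"); cv2.imwrite("pics/w33.png",cv2.cvtColor(c["image"],cv2.COLOR_RGB2BGR))
c=vision.capture("scene"); crop(c,220,135,150,130,5,"s33")
E
```

```text
clk 44.32 pos [465.4  -3.2 214.3] yaw 121.6 tilt 0.05 q6 -2.21 F [ 0.9 -0.7 -0.5] w 46.7
 turn units(4deg): [ 0.01 -0.   -0.02]  yaw diff 0.1
 shift units now-axes: [ 1.648 -2.667  0.106]  after turn: [ 1.651 -2.664  0.108]
```

View pics/w33.png

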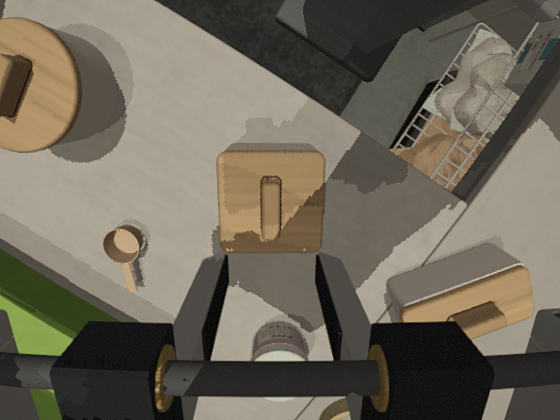

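View pics/s33.png

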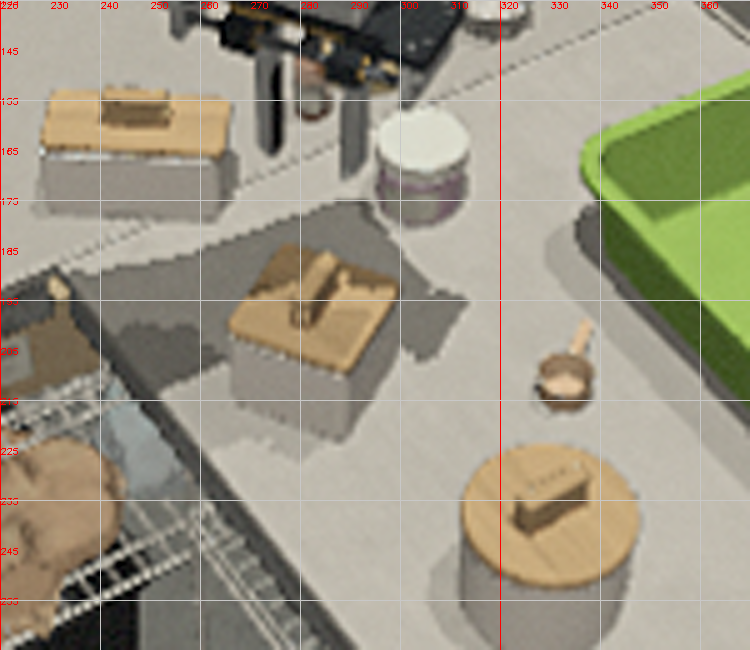

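```bash
python3 - <<'E'
from h import *
from plant import robot,vision
def ov(c,name,x0,y0,w,h,s,b=(0,0)):
    im=cv2.cvtColor(c["image"],cv2.COLOR_RGB2BGR)[y0:y0+h,x0:x0+w]
    im=cv2.resize(im,None,fx=s,fy=s,interpolation=cv2.INTER_CUBIC)
    def box(cx,cy,ang,L,W,z,col):
        a=np.radians(ang);u=np.array([np.cos(a),np.sin(a)]);v=np.array([-u[1],u[0]])
        P=[[*(np.array([cx+b[0],cy+b[1]])+i*L/2*u+j*W/2*v),z] for i,j in [(1,1),(1,-1),(-1,-1),(-1,1)]]
        q=((proj(c,P)-[x0,y0]+.5)*s).astype(int); cv2.polylines(im,[q],True,col,1)
    def circ(cx,cy,r,z,col):
        t=np.linspace(0,6.283,60); q=((proj(c,np.c_[cx+b[0]+r*np.cos(t),cy+b[1]+r*np.sin(t),0*t+z])-[x0,y0]+.5)*s).astype(int); cv2.polylines(im,[q],True,col,1)
    for dz,col in [(10,(0,0,255)),(0,(255,0,0))]:
        box(459,239.8,-37,141,65,64+dz,col); box(466.5,-3.2,31.8,95,95,72+dz,col); circ(489,-242.6,56.5,80+dz,col)
    cv2.imwrite(f"pics/{name}.png",im)
ov(vision.capture("scene"),"ov_s",220,135,135,120,6)
ov(vision.capture("top"),"ov_t",155,155,210,80,3.8,(-1.3,-2.8)) if False else None
E
```

```text
(no output)
```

View pics/ov_s.png

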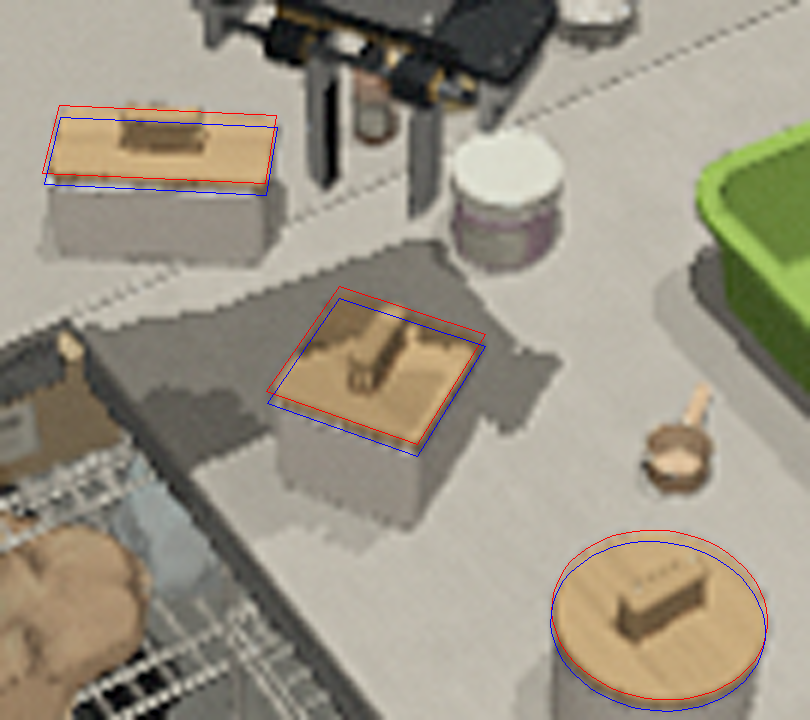

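```bash
python3 - <<'E'
from plant import robot
print(robot.finish_job())
E
```

```text
the job is handed in; nothing more can be done
None
```

I changed the lids over, so each canister now has the lid of its own shape, and handed the job in at about 44.5 s of the 106 s allowed. There is no verdict, so the result rests on the checks below.

**Moves:** I set the square lid down on clear bench at the left, moved the oblong lid from the round canister to the oblong one, moved the round lid from the square canister to the round one, then put the square lid on its canister.

**Last checks:**
- **Force:** readings stayed within about 2.6 N throughout, with no jamming. No canister had shifted visibly in the later pictures.
- **Height:** at release the tool was at 79.7, 95.7 and 86.9 mm for the oblong, round and square lids, within about 1 mm of the fully-home height worked out from each grasp.
- **Overlay:** drawing the fully-home lid outlines on the scene picture put all three lids at home height, to about 1–2 pixels (roughly 5–10 mm). That rules out a lid still lying on the rim, but it cannot show the 3 mm tolerance by itself.
- **Surroundings:** the powder pot, scoop and both pink look-alikes stand as before. The dropper bottle was partly hidden behind the gripper in the final picture. The open gripper was clear of everything.

**Disagreements:** the top and wrist cameras differed by about 3 mm, mostly sideways. I worked from the wrist camera, because it agreed with how the pulls sat between the fingers. My first estimate of the square canister, taken with part of it hidden, was about 2 mm off, so I measured it again before putting the lid in. I did not measure lid tilt separately; the lids only looked level.

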